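# Put the dye rod to soak in the lidded pot

### The arm

A 6-joint arm with a two-finger parallel gripper is mounted at the origin on the work surface. World frame = base frame: x ahead of the robot, y to its left, z up, the work surface at z = 0. Lengths are in m, angles in degrees, forces in N, time in s.
With the tool pointing down it reaches from about 0.35 to 0.925 m from the base axis. Payload 6.4 kg.
Tool frame: the origin (TCP) lies at the very end of the fingers, on their centre line; the grasp point (between the pads) lies 19 mm behind it; z points along the fingers, y is the line along which they close (so a half turn about z gives the same grasp; the last joint's range is limited). The gripper opens to 85 mm and grips with 20 to 120 N. Pads are 22 mm wide; open, the fingers measure 114 mm over their backs; the gripper's body (76 mm by 85 mm) begins 54 mm behind the grasp point. The pads swing forward as they close: fully open they stand 13 mm farther back than shut.
Start: joints at [-77.069, 14.043, 89.255, -0, 76.702, -9.975], TCP at [0.253, -0.599, 0.231] pointing down, gripper open.
Joint ranges: [-179.41, 179.41], [-58.25, 129.5], [7.25, 145.43], [-54.29, 234.29], [11.92, 165.04], [-157.13, 157.13]. Speed limits (degrees/s): [147.25, 147.25, 180, 180, 180, 180].

### API

Orientations are given as [roll, pitch, yaw] about the fixed x, y, z axes, in that order (R = Rz(yaw) Ry(pitch) Rx(roll)).
In Python, from bench import read_state, snapshot, sign_off gives the robot as it stands.
- The arm moves only by the tool drive_tool, never from a script. Its argument "targets" is a list of rows, each an object of numbers: "dx", "dy", "dz": the shift along the tool's x, y, z each as a share of 0.25 m, from -1 to 1; "wx", "wy", "wz": the turn, a rotation vector about the tool's x, y, z each as a share of 1.5 rad, from -1 to 1; "hand": the closure, from 0 (fully open) to 1 (shut). In form: [{"dx": .., "dy": .., "dz": .., "wx": .., "wy": .., "wz": .., "hand": ..}, ...]. A call has 1 to 20 rows; each row is the pose to reach, as a shift and turn from the pose commanded when the call began, along the tool's axes at that moment; what a row does not reach only later rows make up. A row lasts 1/8 s, in which the tool goes at most 62.5 mm and 10.7 degrees, less where a joint would pass 70% of its speed; a pose out of reach is approached as far as the arm can. A call with a number of a shift or a turn outside -1 to 1 is refused whole. A call with a gripper value outside its range is refused whole. The fingers move at their own pace and stop on an object; the grip force is fixed at half the most. Time passes only in rows, so rows that repeat a pose let the fingers close. It gives the time, the measured TCP pose, the force, the opening and the grip force at its end, in the units of the state.
- read_state(): the state, without advancing time (a new reading comes with each control period).
- snapshot(name): name is "scene" or "top" or "wrist"; returns a dict with "img" (420x560x3 uint8, blue, green, red), "range_z" (420x560 float32, m along the optical axis (not along the pixel's ray), 0 where there is no reading), "vfov" (degrees; the focal length in pixels is half the picture's height over the tangent of half this angle, whatever the lens; pixels are square), "cx", "cy" (the principal point, pixels), "rvec" (rotation vector, rad) and "tvec" (3), from world to camera coordinates, as OpenCV has them. Camera axes: x right, y down, z forward; pixel columns grow to the right and rows downward; lengths in m; the calibration is good to about 2 mm. A picture is of the moment at which its call begins.
- sign_off(): hands the job in; it is judged then, once.
The state is a dict: "time": time; "joint_positions": joint angles; "qd": joint speeds; "joint_efforts": joint torques, N m; "ee_pos": TCP position; "eef_rot": TCP orientation; "wrist_force": force on the tool from outside, world axes, zero at the start; "moment": the same for the moment, N m; "gripper_width": finger opening in m; "gripper_force": force on a finger pad.
Only numpy, scipy, OpenCV 4.12 (cv2) and the standard library are available. Lean on these libraries where they do the work, as an engineer would, in place of code of your own. Each camera call takes 0.05 s, during which the arm holds its last target. There are 200 camera calls.

### The job

In this batik workshop, put the dye rod to soak: first lift the lid off the blue pot under the rail by its knob and set it down gently, knob up, in the middle of the round cork stand. Then take the orange-handled rod out of its slanted holder and push it, steel end first, gently down into the narrow vial standing inside the pot, keeping hold of it until it reaches the bottom, and let go. Do not hit the rail, and leave the other things on the bench where they stand.

Things in the scene. Friction and masses are not known exactly. Their poses are not given: they have to be found in the camera images.
- pot: blue stoneware pot, fixed to the bench, upright, 112 mm outside, 100 mm inside, rim 100 mm high. Origin: centre of its underside on the bench; +z up. Its x axis points away from the robot, square to the rail (yaw varies by up to 0.2 rad either way)
- vial_mouth (a point): centre of the open mouth of the white vial fixed upright in the middle of the pot, 85 mm above the bench. The vial is 19 mm outside, 13 mm inside
- vial_floor (a point): centre of the vial's inner floor, 55 mm below its mouth, 30 mm above the bench
- rail: fixed steel drip rail: a 16 mm bar along its own y, 350 mm above the bench, 10 mm to +x of its origin, on 16 mm posts at y = -175 and +175 mm. Origin: on the bench at the pot's centre, same yaw. It passes over the pot, so a vertical tool cannot reach knob or vial; one leaning back to the robot by some 35 degrees (pot's x-z plane) can
- lid: loose blue stoneware lid, 116 mm across, 280 g, resting on the pot's rim. Origin: centre of its flat underside (z = 94 mm when on the pot, the plug of 91 mm diameter reaching 6 mm into the pot, 16 mm from the underside to the foot of the knob); z up through the knob
- lid_knob (a point): middle of the grip of the lid's pale wooden knob: a round cylinder of 24 mm diameter, 30 mm tall, its centre 44 mm above the lid's origin and 28 mm above the lid's top face, on a thinner neck
- mat: round cork stand for the lid, fixed, 150 mm across, 35 mm tall. Origin: centre of its underside on the bench
- holder: white-painted wooden slanted holder with a dark sleeve for the rod, fixed, 110 x 80 mm foot. Origin: centre of its underside; its x axis is the direction in which the rod's top leans. Its square sleeve is 13 mm inside and 71 mm deep, leaning 0.6 rad (34 degrees) from vertical towards +x, mouth about 84 mm above the bench
- rod: loose dye rod, 60 g, 150 mm long: a steel rod of 8 mm diameter, 90 mm long, then an orange handle of 14 x 14 mm, 60 mm long. Origin: centre of the free steel end; +z along the rod to the handle. At the start it stands in the holder's sleeve, leaning 0.6 rad from vertical towards the holder's +x, two handle faces square to the holder's y axis
- rod_grip (a point): centre of the orange handle, 120 mm from the rod's origin along its z axis
- bottle: clear water bottle with a blue cap, 64 mm across, 200 mm tall, standing beside the pot. Loose, leave alone. Origin: centre of its underside
- dye_jar: amber glass jar with a white cap, 60 mm across, 85 mm tall, on the other side of the pot. Loose, leave alone. Origin: centre of its underside
- cup: terracotta cup, 66 mm across, 55 mm tall, on the robot's side of the pot. Loose, leave alone. Origin: centre of its underside
- stamp: copper printing stamp with a dark wooden handle, 60 mm square, 59 mm tall, on the robot's side of the cork stand. Loose, leave alone. Origin: centre of its underside
- small_jar: green glass jar with a red cap, 50 mm across, 65 mm tall, beside the slanted holder. Loose, leave alone. Origin: centre of its underside
- bowl: white bowl, 110 mm across, 45 mm tall, behind the rail. Loose, leave alone. Origin: centre of its underside
- brush: brush about 200 mm long lying flat behind the rail. Loose, leave alone. Origin: near its middle

How it is judged (in metres and radians):
On the way, in this order (a step that is already met when the one before it is completed fails the run):
1. the lid is held by the gripper, clear above the pot (height (world z) of lid above 0.115 m and contact force between the fingers and lid above 0.5 N), for 0.1 s.
2. the lid stands level on the cork stand, knob up, still held by the gripper (set down, not dropped) (horizontal distance between lid and mat below 0.025 m and z of lid in the frame of mat between 0.03 and 0.041 m and angle between lid's own z axis and vertical below 0.1 rad and contact force between the fingers and lid above 0.3 N), for 0.1 s.
3. the rod is down at the bottom of the vial, still held by the gripper (horizontal distance between rod and vial_floor below 0.008 m and z of rod in the frame of vial_floor between -0.006 and 0.008 m and angle between rod's own z axis and vertical below 0.2 rad and contact force between the fingers and rod above 0.3 N), for 0.1 s.
At the end, for the whole second after the job is handed in: The lid lies at rest, level and knob up, on the cork stand, its centre within 25 mm of the stand's centre; the rod stands at rest in the vial, steel end within 8 mm of the vial's floor and leaning less than 0.2 rad; both are released (horizontal distance between lid and mat below 0.025 m and z of lid in the frame of mat between 0.03 and 0.041 m and angle between lid's own z axis and vertical below 0.1 rad and horizontal distance between rod and vial_floor below 0.008 m and z of rod in the frame of vial_floor between -0.006 and 0.008 m and angle between rod's own z axis and vertical below 0.2 rad and linear speed of lid below 0.02 m/s and linear speed of rod below 0.03 m/s); the robot touches nothing.
It fails at once if one of the bystanders (bottle, jars, cup, stamp, bowl, brush) is pushed more than 30 mm (distance of any of bottle, dye_jar, cup, stamp, small_jar, bowl, brush from where it was at the start of the episode above 0.03 m).
It fails at once if the bottle, a jar, the cup, the stamp or the bowl is tipped over (angle between any of bottle, dye_jar, cup, stamp, small_jar, bowl's own z axis and vertical above 0.5 rad).
It fails at once if the robot strikes the rail with more than 20 N (contact force between any of the arm, the fingers and rail above 20 N).
It also fails if it takes over 72 s, if anything falls off the work surface, if the arm or the gripper's body presses on something with over 40 N, if the wrist force passes 120 N, or if a joint passes its speed limit or range.

## Working session

There is one attempt and no reset: what is moved stays moved. The work goes in short steps, Python scripts to look and compute and a tool call to move; the robot and the scene stay as the last step left them, time stands still between calls to the robot, and variables do not carry over. Pictures are saved under pics/ and viewed, at most 10 in all, crops included, and the job is handed in when it is done.

Besides the shell and the picture viewer there is one more tool, called as a command line: name --argument value ..., lists and objects as JSON in quotes. drive_tool: Moves the arm, as the interface text tells. Its arguments: {"type":"object","properties":{"targets":{"type":"array","items":{"type":"object","properties":{"dx":{"type":"number","minimum":-1,"maximum":1},"dy":{"type":"number","minimum":-1,"maximum":1},"dz":{"type":"number","minimum":-1,"maximum":1},"wx":{"type":"number","minimum":-1,"maximum":1},"wy":{"type":"number","minimum":-1,"maximum":1},"wz":{"type":"number","minimum":-1,"maximum":1},"hand":{"type":"number"}}}}},"required":["targets"]}

```bash
mkdir -p pics; ls
cat > h.py <<'E'
import numpy as np, cv2
from scipy.spatial.transform import Rotation as R
from bench import read_state, snapshot, sign_off
def cloud(s):
    h,w=s["range_z"].shape; f=h/2/np.tan(np.radians(s["vfov"])/2)
    u,v=np.meshgrid(np.arange(w),np.arange(h)); z=s["range_z"].astype(float)
    pc=np.stack([(u-s["cx"])/f*z,(v-s["cy"])/f*z,z],-1)
    M=cv2.Rodrigues(np.array(s["rvec"],float))[0]
    p=(pc-np.array(s["tvec"]).ravel())@M
    p[z<=0]=np.nan
    return p
E
python3 - <<'E'
from h import *
for n in ("scene","top"):
    s=snapshot(n); cv2.imwrite(f"pics/{n}0.png",s["img"]); np.savez(f"{n}0.npz",**s)
    M=cv2.Rodrigues(np.array(s["rvec"],float))[0]; print(n,s["vfov"],-M.T@np.array(s["tvec"]).ravel())
print(read_state())
E
```

```text
pics
scene 46.284967540368164 [ 1.16584844 -0.0744792   1.14797555]
top 49.65221958402421 [0.44399841 0.0359346  1.53625992]
{'time': 0.1, 'joint_positions': array([-7.70684901e+01,  1.40796900e+01,  8.93189721e+01, -3.44123508e-04,
        7.67026262e+01, -9.97687337e+00]), 'qd': array([-0.11885487, -0.15729541, -0.16787441,  0.05327472, -0.08640625,
       -0.06617454]), 'joint_efforts': array([ 1.99913084e-04, -4.30671251e+01, -3.27128506e+01, -7.42284442e-05,
        2.79828986e-03, -1.09250657e-06]), 'ee_pos': array([ 0.25288845, -0.59823295,  0.23028549]), 'eef_rot': array([-1.79900185e+02, -1.72185670e-02,  2.29084477e+01]), 'wrist_force': array([-0.31021597, -0.52848298, -1.19439213]), 'moment': array([-0.02982886,  0.00225344, -0.01086769]), 'gripper_force': 0.0, 'gripper_width': 0.08535026862192893}
```

View pics/scene0.png

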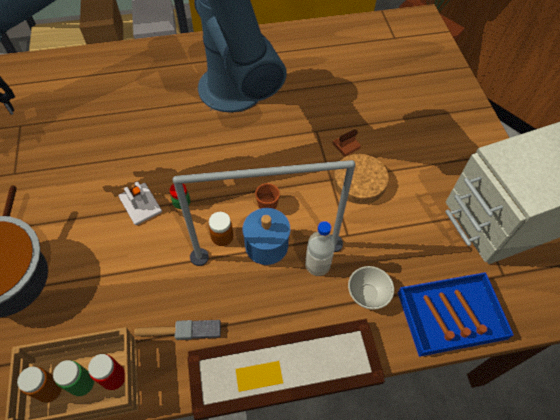

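View pics/top0.png

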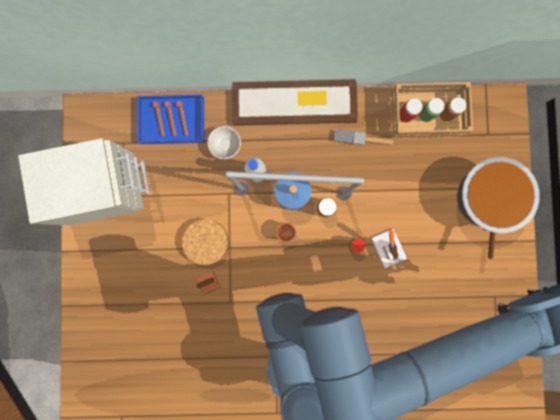

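The scene view shows the pot and lid at (267,237) with the knob at (266,220), the rail above running (180,180)-(350,165), the mat at (362,178) and the holder with the rod at (138,200). In the top view the lid is at (293,190), the mat at (205,242) and the holder at (389,248). Next I'll measure these.

```bash
python3 - <<'E'
from h import *
def circ(p):
    A=np.c_[2*p[:,:2],np.ones(len(p))]; c=np.linalg.lstsq(A,(p[:,:2]**2).sum(1),rcond=None)[0]
    return c[:2],np.sqrt(c[2]+c[0]**2+c[1]**2)
for n in("scene","top"):
    s=np.load(n+"0.npz"); P=cloud(s); hsv=cv2.cvtColor(s["img"],cv2.COLOR_BGR2HSV).astype(int)
    H,S,V=hsv[...,0],hsv[...,1],hsv[...,2]
    def box(u0,v0,u1,v1,zl,zh,extra=None):
        m=np.zeros(H.shape,bool); m[v0:v1,u0:u1]=1
        m&=(P[...,2]>zl)&(P[...,2]<zh)
        if extra is not None:m&=extra
        return P[m]
    B={"scene":dict(lid=(235,200,300,265),knob=(250,205,285,235),mat=(320,145,400,210),hold=(112,178,168,225),rail=(170,155,360,190)),
       "top":dict(lid=(265,165,320,215),knob=(275,175,310,205),mat=(175,210,235,272),hold=(365,225,415,270),rail=(220,165,370,190))}[n]
    p=box(*B["lid"],.100,.118); print(n,"lid",len(p),p.mean(0),p.min(0),p.max(0),np.median(p[:,2]))
    p=box(*B["knob"],.125,.175); print(" knob",len(p),p.mean(0),p.min(0),p.max(0))
    q=p[p[:,2]>p[:,2].max()-.006]; print(" knobtop",len(q),q.mean(0),q.min(0),q.max(0))
    p=box(*B["mat"],.030,.042); print(" mat",len(p),p.mean(0),(p.min(0)+p.max(0))/2,np.ptp(p,axis=0),np.median(p[:,2]))
    p=box(*B["rail"],.32,.38); c=p.mean(0); d=np.linalg.svd(p-c)[2][0] if len(p) else 0; print(" rail",len(p),c,d,p.min(0),p.max(0))
    o=(H>3)&(H<18)&(S>170)&(V>90)
    p=box(*B["hold"],.08,.2,o); c=p.mean(0); print(" rodhandle",len(p),c,np.linalg.svd(p-c)[2][0],p.min(0),p.max(0))
    w=(S<70)&(V>120)
    p=box(*B["hold"],.003,.2,w); 
    print(" hold white",len(p),np.histogram(p[:,2],12)); 
    lo=p[p[:,2]<.03].astype(np.float32); r=cv2.minAreaRect(lo[:,:2].copy()); print(r,np.median(lo[:,2]), cv2.boxPoints(r).tolist())
E
python3 - <<'E'
import cv2
a=cv2.imread("pics/scene0.png")[170:235,105:205];b=cv2.imread("pics/top0.png")[215:280,340:420]
a=cv2.resize(a,None,fx=4,fy=4,interpolation=2);b=cv2.resize(b,None,fx=4,fy=4,interpolation=2)
import numpy as np
cv2.imwrite("pics/hold0.png",np.hstack([a,b]))
E
```

```text
scene lid 1465 [0.59578829 0.01465464 0.10795691] [ 0.53229008 -0.04211186  0.10008981] [0.64920954 0.07324626 0.11613656] 0.10794457242548547
 knob 115 [0.59486151 0.01501644 0.14457699] [0.58037972 0.00407124 0.12593456] [0.60438685 0.02721329 0.15399197]
 knobtop 60 [0.59153642 0.01524227 0.15037932] [0.58037972 0.00455993 0.14803421] [0.60262667 0.02656281 0.15399197]
 mat 1529 [0.44047332 0.31647696 0.03550121] [0.41522144 0.30923164 0.03594871] [0.19006217 0.14916741 0.01179163] 0.035489820487206586
 rail 1568 [0.60287796 0.01234533 0.35408957] [-0.07113187 -0.99746614  0.0012506 ] [ 0.58024835 -0.16804014  0.32011623] [0.6215948  0.19511895 0.3616847 ]
 rodhandle 43 [ 0.44275293 -0.2871529   0.13306897] [0.56849461 0.28244313 0.77268348] [ 0.40024806 -0.30576568  0.08116032] [ 0.45876883 -0.275233    0.15527157]
 hold white 798 (array([619,  77,   5,   5,  86,   2,   0,   1,   0,   0,   0,   3]), array([0.00303945, 0.01538673, 0.02773401, 0.0400813 , 0.05242858,
       0.06477586, 0.07712315, 0.08947043, 0.10181771, 0.114165  ,
       0.12651228, 0.13885956, 0.15120685]))
((0.
[... 978 characters left out ...]
89 -0.28777636  0.13538775] [-0.56356161 -0.22840425 -0.79387015] [ 0.41879884 -0.297835    0.10566992] [ 0.45311108 -0.28047911  0.15428272]
 hold white 656 (array([332, 179,  14,  15,  39,  50,  12,  10,   0,   1,   1,   3]), array([0.0032716 , 0.01467044, 0.02606927, 0.0374681 , 0.04886694,
       0.06026577, 0.07166461, 0.08306344, 0.09446227, 0.10586111,
       0.11725994, 0.12865878, 0.14005761]))
((0.3967096209526062, -0.3073660433292389), (0.11550124734640121, 0.08154153823852539), 24.00281524658203) 0.013472786 [[0.3273681700229645, -0.2936128079891205], [0.36053773760795593, -0.3681030571460724], [0.4660510718822479, -0.3211192786693573], [0.43288150429725647, -0.2466290295124054]]
```

View pics/hold0.png

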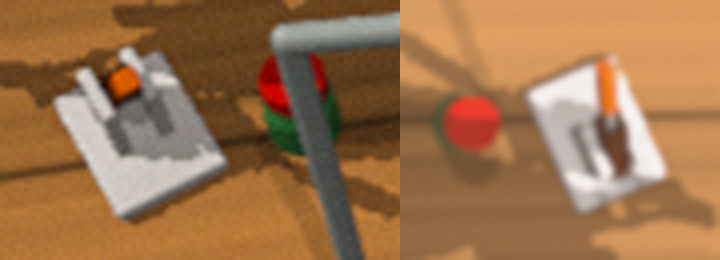

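The crop shows the rod leaning in its sleeve away from the robot, at holder yaw of about 23°, with the green and red jar to its left. Next: refine the mat, locate the bystanders, and see where the wrist camera sits relative to the TCP.

```bash
cat >> h.py <<'E'
def rot(r): return R.from_euler("xyz",r,degrees=True)
def go(p0,r0,p1,r1,label=""):
    "shares from commanded pose 0 to TCP pose 1"
    a=rot(r0); d=a.inv().apply(np.array(p1)-p0)/.25; w=(a.inv()*rot(r1)).as_rotvec()/1.5
    print(label,dict(zip(("dx","dy","dz","wx","wy","wz"),np.r_[d,w].round(3).tolist())))
def apply(p0,r0,d,w=(0,0,0)):
    "commanded pose after a row"
    a=rot(r0); return a.apply(np.array(d)*.25)+p0,(a*R.from_rotvec(np.array(w)*1.5)).as_euler("xyz",degrees=True)
def cam(s):
    M=cv2.Rodrigues(np.array(s["rvec"],float))[0]; return -M.T@np.array(s["tvec"]).ravel(),M
def proj(s,p):
    h=s["img"].shape[0]; f=h/2/np.tan(np.radians(s["vfov"])/2); K=np.array([[f,0,s["cx"]],[0,f,s["cy"]],[0,0,1]],float)
    return cv2.projectPoints(np.array(p,float).reshape(-1,3),np.array(s["rvec"],float),np.array(s["tvec"],float),K,None)[0][:,0]
E
python3 - <<'E'
from h import *
for n in("scene","top"):
    s=np.load(n+"0.npz"); P=cloud(s); hsv=cv2.cvtColor(s["img"],cv2.COLOR_BGR2HSV).astype(int)
    m=(P[...,2]>.029)&(P[...,2]<.043)&(np.hypot(P[...,0]-.436,P[...,1]-.305)<.083)
    c,r=cv2.minEnclosingCircle(P[m][:,:2].astype(np.float32)); print(n,"mat mean",P[m].mean(0),c,r)
    B={"scene":dict(bottle=(300,215,340,280),amber=(205,208,235,248),cup=(252,180,282,212),stamp=(330,125,362,158),sj=(165,178,190,212)),
       "top":dict(bottle=(240,153,270,183),amber=(315,195,340,220),cup=(275,222,300,245),stamp=(192,268,222,296),sj=(347,235,370,256))}[n]
    for k,(a,b,c,d) in B.items():
        q=P[b:d,a:c].reshape(-1,3); q=q[(q[:,2]>.03)&(q[:,2]<.25)]; print(k,len(q),np.percentile(q,2,axis=0).round(3),np.percentile(q,98,axis=0).round(3))
s=snapshot("wrist"); c,M=cam(s); st=read_state(); T=rot(st["eef_rot"])
print("cam in tool",T.inv().apply(c-st["ee_pos"]),"axes(cols x,y,z cam in tool)\n",(T.as_matrix().T@M.T).round(3),s["vfov"])
p0=[.253,-.599,.231]; r0=[180,0,22.9]
go(p0,r0,[.33,-.45,.33],[180,0,23],"a")
E
```

```text
scene mat mean [0.4405608  0.31658201 0.03544541] (0.43492475152015686, 0.31029200553894043) 0.07731588929891586
bottle 1202 [0.615 0.103 0.035] [0.695 0.189 0.202]
amber 570 [ 0.516 -0.12   0.032] [ 0.567 -0.068  0.09 ]
cup 391 [0.43  0.001 0.031] [0.548 0.07  0.109]
stamp 214 [0.291 0.28  0.031] [0.373 0.331 0.062]
sj 186 [ 0.396 -0.213  0.032] [ 0.595 -0.154  0.247]
top mat mean [0.43414143 0.30407786 0.03599088] (0.43345579504966736, 0.30446988344192505) 0.07526887953281403
bottle 287 [0.632 0.098 0.04 ] [0.69  0.157 0.204]
amber 270 [ 0.511 -0.123  0.043] [ 0.563 -0.071  0.092]
cup 120 [0.429 0.006 0.033] [0.491 0.065 0.063]
stamp 102 [0.288 0.273 0.049] [0.318 0.327 0.066]
sj 186 [ 0.39  -0.214  0.033] [ 0.433 -0.173  0.073]
cam in tool [ 0.06691953 -0.00148158 -0.14341064] axes(cols x,y,z cam in tool)
 [[-0.001 -0.964 -0.267]
 [ 1.    -0.    -0.001]
 [ 0.001 -0.267  0.964]] 59.55664395312991
a {'dx': 0.516, 'dy': -0.429, 'dz': -0.396, 'wx': 0.0, 'wy': 0.0, 'wz': -0.001}
```

Run:
```python
from h import *
go([.253,-.599,.231],[180,0,22.9],[.36,-.40,.27],[180,0,23],"a")
```

```text
a {'dx': 0.704, 'dy': -0.567, 'dz': -0.156, 'wx': 0.0, 'wy': 0.0, 'wz': -0.001}
```

drive_tool --targets '[{"dx": 0.7, "dy": -0.57, "dz": -0.16, "hand": 0}, {"dx": 0.7, "dy": -0.57, "dz": -0.16, "hand": 0}, {"dx": 0.7, "dy": -0.57, "dz": -0.16, "hand": 0}, {"dx": 0.7, "dy": -0.57, "dz": -0.16, "hand": 0}, {"dx": 0.7, "dy": -0.57, "dz": -0.16, "hand": 0}, {"dx": 0.95, "dy": -0.85, "dz": -0.16, "hand": 0}, {"dx": 0.95, "dy": -0.85, "dz": -0.16, "hand": 0}, {"dx": 0.95, "dy": -0.85, "dz": -0.16, "hand": 0}, {"dx": 0.95, "dy": -0.85, "dz": -0.16, "hand": 0}, {"dx": 0.95, "dy": -0.85, "dz": -0.16, "hand": 0}]'

```text
validation failed for argument at $.ta...
```

Run:
```python
from h import *
st=read_state(); print(st["time"],st["ee_pos"],st["eef_rot"],st["joint_positions"]); print(apply([.253,-.599,.231],[180,0,22.9],[.95,-.85,-.16]))
s=snapshot("wrist"); np.savez("wrist1.npz",**s); cv2.imwrite("pics/w1.png",s["img"])
```

```text
0.15 [ 0.25289968 -0.59831439  0.23041626] [-1.79914219e+02 -1.38880680e-02  2.29063260e+01] [-7.70688064e+01  1.40757794e+01  8.93096865e+01 -1.21347643e-03
  7.67014241e+01 -9.97486272e+00]
(array([ 0.38909269, -0.31083116,  0.271     ]), array([180. ,   0. ,  22.9]))
```

View pics/w1.png

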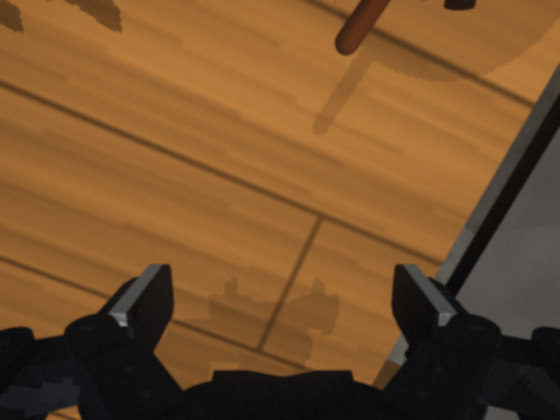

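The move was refused, so the view only shows bare bench and the open fingers at (150,290) and (415,290). I'll send it again with every field filled.

drive_tool --targets '[{"dx": 0.95, "dy": -0.85, "dz": -0.16, "wx": 0, "wy": 0, "wz": 0, "hand": 0}, {"dx": 0.95, "dy": -0.85, "dz": -0.16, "wx": 0, "wy": 0, "wz": 0, "hand": 0}, {"dx": 0.95, "dy": -0.85, "dz": -0.16, "wx": 0, "wy": 0, "wz": 0, "hand": 0}, {"dx": 0.95, "dy": -0.85, "dz": -0.16, "wx": 0, "wy": 0, "wz": 0, "hand": 0}, {"dx": 0.95, "dy": -0.85, "dz": -0.16, "wx": 0, "wy": 0, "wz": 0, "hand": 0}, {"dx": 0.95, "dy": -0.85, "dz": -0.16, "wx": 0, "wy": 0, "wz": 0, "hand": 0}, {"dx": 0.95, "dy": -0.85, "dz": -0.16, "wx": 0, "wy": 0, "wz": 0, "hand": 0}, {"dx": 0.95, "dy": -0.85, "dz": -0.16, "wx": 0, "wy": 0, "wz": 0, "hand": 0}, {"dx": 0.95, "dy": -0.85, "dz": -0.16, "wx": 0, "wy": 0, "wz": 0, "hand": 0}]'

```text
time: 1.32
ee_pos: [0.3885, -0.3116, 0.2709]
eef_rot: [-180.0, 0.0, 22.8]
wrist_force: [-0.1, 0.5, -0.8]
gripper_width: 0.0855
gripper_force: 0.0
```

Run:
```python
from h import *
st=read_state(); print(st["ee_pos"],st["joint_positions"])
s=snapshot("wrist"); np.savez("wrist1.npz",**s); cv2.imwrite("pics/w2.png",s["img"])
print(proj(s,[[.44,-.288,.124],[.3975,-.306,.0]]))
```

```text
[ 0.38847088 -0.31159181  0.27088147] [-5.17975757e+01 -8.70383426e+00  1.08643144e+02 -6.63529985e-03
  8.01067748e+01  1.54116113e+01]
[[282.32725665 119.44862764]
 [282.63462002 157.44400079]]
```

View pics/w2.png

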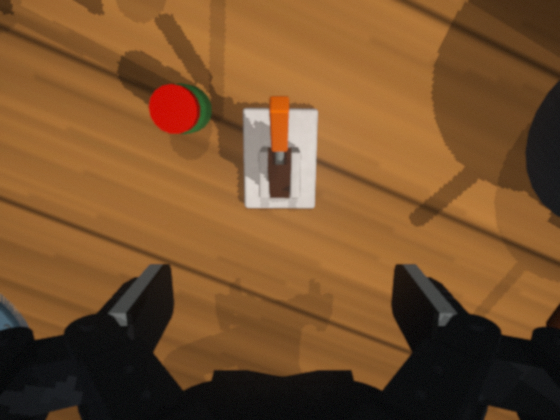

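The wrist view shows the handle at (280,97)-(280,150) and the holder foot at (245-317, 108-208), square to the picture. That puts holder yaw at about 23°. Next: measure the rod axis and the foot.

Run:
```python
from h import *
s=np.load("wrist1.npz"); P=cloud(s); hsv=cv2.cvtColor(s["img"],cv2.COLOR_BGR2HSV).astype(int)
H,S,V=[hsv[...,i] for i in range(3)]
b=np.zeros(H.shape,bool); b[85:215,235:325]=1
m=b&(P[...,2]>.09)&(P[...,2]<.2); q=P[m]; c=q.mean(0); d=np.linalg.svd(q-c)[2][0]; d*=np.sign(d[2]); print(len(q),c,d,np.degrees([np.arccos(d[2]),np.arctan2(d[1],d[0])]),q.min(0),q.max(0))
t=(q-c)@d; print("extent",t.min(),t.max()); top=c+d*t.max()
T=rot([180,0,22.9]); print("sideways in tool y rel TCP", T.inv().apply(c-read_state()["ee_pos"]))
m=b&(S<60)&(V>130)&(P[...,2]>.005)&(P[...,2]<.02); lo=P[m].astype(np.float32); print("foot",cv2.minAreaRect(lo[:,:2].copy()),np.median(lo[:,2]))
# 2D handle columns by row at z of depth
for v in (100,110,120,130,140):
    o=np.where(b[v]&(H[v]<20)&(S[v]>150)&(P[v,:,2]>.09))[0]; print(v,o.min(),o.max(),P[v,o].mean(0).round(4))
```

```text
1110 [ 0.43423804 -0.28770839  0.1327415 ] [0.59107041 0.24412141 0.76879159] [39.75450177 22.44139748] [ 0.39500624 -0.31041835  0.09001969] [ 0.45649781 -0.27377454  0.15292591]
extent -0.05764929610382332 0.025280583649326203
sideways in tool y rel TCP [ 0.05135663 -0.00409333  0.13815755]
foot ((0.395511656999588, -0.3034876883029938), (0.10918489098548889, 0.07982993125915527), 21.980270385742188) 0.012996983
100 270 288 [ 0.4521 -0.2804  0.147 ]
110 270 288 [ 0.4459 -0.2831  0.1513]
120 271 287 [ 0.4394 -0.2857  0.1438]
130 271 287 [ 0.4322 -0.2886  0.1329]
140 271 286 [ 0.4241 -0.2914  0.1203]
```

Run:
```python
from h import *
p0=np.array([.38909,-.31083,.271]); r0=[180,0,22.9]
go(p0,r0,[.40,-.12,.29],[180,-20,8],"a"); go(p0,r0,[.42,-.06,.29],[180,-35,-4],"b")
p1,r1=[.42,-.06,.29],[180,-35,-4]
go(p1,r1,[.5165,.018,.248],r1,"c")
```

```text
a {'dx': 0.337, 'dy': -0.686, 'dz': -0.076, 'wx': -0.03, 'wy': 0.231, 'wz': 0.172}
b {'dx': 0.504, 'dy': -0.876, 'dz': -0.076, 'wx': -0.096, 'wy': 0.4, 'wz': 0.303}
c {'dx': 0.201, 'dy': -0.338, 'dz': 0.346, 'wx': 0.0, 'wy': 0.0, 'wz': 0.0}
```

drive_tool --targets '[{"dx": 0.5, "dy": -0.88, "dz": -0.08, "wx": -0.096, "wy": 0.4, "wz": 0.303, "hand": 0}, {"dx": 0.5, "dy": -0.88, "dz": -0.08, "wx": -0.096, "wy": 0.4, "wz": 0.303, "hand": 0}, {"dx": 0.5, "dy": -0.88, "dz": -0.08, "wx": -0.096, "wy": 0.4, "wz": 0.303, "hand": 0}, {"dx": 0.5, "dy": -0.88, "dz": -0.08, "wx": -0.096, "wy": 0.4, "wz": 0.303, "hand": 0}, {"dx": 0.5, "dy": -0.88, "dz": -0.08, "wx": -0.096, "wy": 0.4, "wz": 0.303, "hand": 0}, {"dx": 0.5, "dy": -0.88, "dz": -0.08, "wx": -0.096, "wy": 0.4, "wz": 0.303, "hand": 0}, {"dx": 0.5, "dy": -0.88, "dz": -0.08, "wx": -0.096, "wy": 0.4, "wz": 0.303, "hand": 0}, {"dx": 0.5, "dy": -0.88, "dz": -0.08, "wx": -0.096, "wy": 0.4, "wz": 0.303, "hand": 0}]'

```text
time: 2.38
ee_pos: [0.4188, -0.0606, 0.2912]
eef_rot: [-180.0, -34.9, -4.1]
wrist_force: [-0.7, -0.0, 0.1]
gripper_width: 0.0854
gripper_force: 0.0
```

drive_tool --targets '[{"dx": 0.2, "dy": -0.34, "dz": 0.34, "wx": 0, "wy": 0, "wz": 0, "hand": 0.3}, {"dx": 0.2, "dy": -0.34, "dz": 0.34, "wx": 0, "wy": 0, "wz": 0, "hand": 0.3}, {"dx": 0.2, "dy": -0.34, "dz": 0.34, "wx": 0, "wy": 0, "wz": 0, "hand": 0.3}, {"dx": 0.2, "dy": -0.34, "dz": 0.34, "wx": 0, "wy": 0, "wz": 0, "hand": 0.3}, {"dx": 0.2, "dy": -0.34, "dz": 0.34, "wx": 0, "wy": 0, "wz": 0, "hand": 0.3}]'

```text
time: 3.0
ee_pos: [0.5141, 0.0178, 0.2519]
eef_rot: [179.9, -35.2, -4.1]
wrist_force: [0.8, 0.4, 0.1]
gripper_width: 0.0594
gripper_force: 0.0
```

Run:
```python
from h import *
st=read_state(); print(st["ee_pos"],st["eef_rot"],st["joint_positions"].round(1),st["gripper_width"])
p,r=apply([.38909,-.31083,.271],[180,0,22.9],[.5,-.88,-.08],[-.096,.4,.303]); p,r=apply(p,r,[.2,-.34,.34]); print("cmd",p,r)
s=snapshot("wrist"); np.savez("wrist3.npz",**s); cv2.imwrite("pics/w3.png",s["img"])
print(proj(s,[[.5915,.013,.138],[.5915,.013,.154]]))
```

```text
[0.51414754 0.01778131 0.2518827 ] [179.92626835 -35.18626515  -4.08952176] [-13.3 -26.8 129.4   7.7  42.8  76.8] 0.05942426695122205
cmd [0.51407838 0.01898454 0.25006777] [179.96453445 -35.03827628  -3.97911511]
[[282.57188029 196.55094921]
 [282.60450957 188.76291558]]
```

View pics/w3.png

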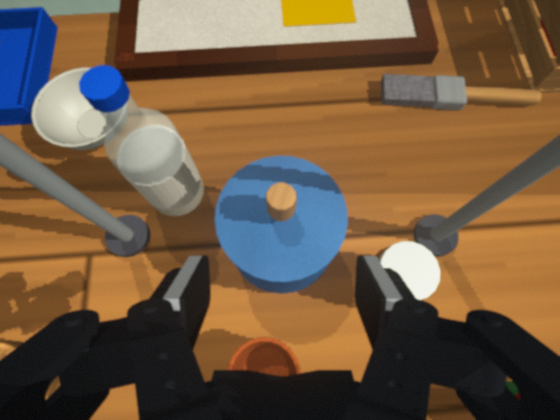

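The wrist view shows the knob at (281,200) on the lid, centred at about (282,215), with the rail posts' feet at (127,235) and (437,235). I'll check the knob with depth.

Run:
```python
from h import *
s=np.load("wrist3.npz"); P=cloud(s); hsv=cv2.cvtColor(s["img"],cv2.COLOR_BGR2HSV).astype(int)
b=np.zeros(P.shape[:2],bool); b[175:230,260:302]=1
q=P[b&(P[...,2]>.122)&(P[...,2]<.18)]; print(len(q),q.min(0),q.max(0),q.mean(0))
t=q[q[:,2]>.146]; print("top",len(t),t.mean(0),cv2.minEnclosingCircle(t[:,:2].astype(np.float32)),np.median(t[:,2]))
b[:]=0;b[150:270,210:352]=1
l=P[b&(P[...,2]>.104)&(P[...,2]<.116)]; print("lid",cv2.minEnclosingCircle(l[:,:2].astype(np.float32)),np.median(l[:,2]))
blue=b&(abs(hsv[...,0]-108)<12)&(hsv[...,1]>100)
st=read_state(); print(st["ee_pos"],st["eef_rot"])
for n in("scene","top"):
    s=snapshot(n)
```

```text
970 [0.57558551 0.00290267 0.12458728] [0.59862401 0.02619013 0.15256295] [0.58431416 0.0147198  0.1465239 ]
top 720 [0.58640474 0.01459692 0.15031916] ((0.5873265266418457, 0.014431426301598549), 0.011999287642538548) 0.1504831291987354
lid ((0.5877861380577087, 0.014552983455359936), 0.058074627071619034) 0.10839149277654991
[0.51410125 0.0177605  0.25207964] [179.92230035 -35.21972735  -4.09587369]
```

Run:
```python
from h import *
go([.5141,.0178,.2519],[180,-35.2,-4.1],[.5999,.0132,.1244],[180,-35,-4],"g")
```

```text
g {'dx': -0.013, 'dy': -0.006, 'dz': 0.615, 'wx': 0.001, 'wy': -0.002, 'wz': -0.001}
```

drive_tool --targets '[{"dx": -0.013, "dy": -0.006, "dz": 0.2, "wx": 0, "wy": 0, "wz": 0, "hand": 0.3}, {"dx": -0.013, "dy": -0.006, "dz": 0.4, "wx": 0, "wy": 0, "wz": 0, "hand": 0.3}, {"dx": -0.013, "dy": -0.006, "dz": 0.5, "wx": 0, "wy": 0, "wz": 0, "hand": 0.3}, {"dx": -0.013, "dy": -0.006, "dz": 0.56, "wx": 0, "wy": 0, "wz": 0, "hand": 0.3}, {"dx": -0.013, "dy": -0.006, "dz": 0.6, "wx": 0, "wy": 0, "wz": 0, "hand": 0.3}, {"dx": -0.013, "dy": -0.006, "dz": 0.615, "wx": 0, "wy": 0, "wz": 0, "hand": 0.3}, {"dx": -0.013, "dy": -0.006, "dz": 0.615, "wx": 0, "wy": 0, "wz": 0, "hand": 0.3}, {"dx": -0.013, "dy": -0.006, "dz": 0.615, "wx": 0, "wy": 0, "wz": 0, "hand": 0.3}]'

```text
time: 4.15
ee_pos: [0.5997, 0.0147, 0.1234]
eef_rot: [180.0, -35.1, -4.0]
wrist_force: [-0.3, 0.4, 0.2]
gripper_width: 0.0597
gripper_force: 0.0
```

Run:
```python
from h import *
s=snapshot("wrist"); np.savez("wrist4.npz",**s); cv2.imwrite("pics/w4.png",s["img"])
st=read_state(); print(st["ee_pos"],st["eef_rot"],st["wrist_force"],st["joint_positions"])
```

```text
[0.59967982 0.01472023 0.12334842] [179.95486943 -35.10535387  -3.96487468] [-0.46432999  0.54027896 -0.35976459] [-11.18619475  -0.45587427 123.02425529  10.59500423  22.88686524
  74.30458451]
```

View pics/w4.png

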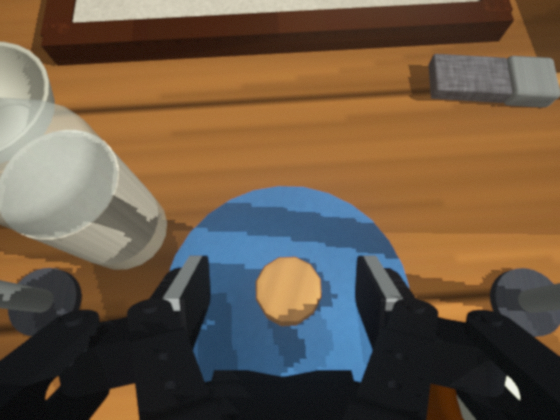

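The knob at (288,290) sits midway between the pads at (208,…) and (356,…), about 2 mm off centre. I'll close and lift.

drive_tool --targets '[{"dx": 0, "dy": 0.008, "dz": 0, "wx": 0, "wy": 0, "wz": 0, "hand": 1}, {"dx": 0, "dy": 0.008, "dz": 0, "wx": 0, "wy": 0, "wz": 0, "hand": 1}, {"dx": 0, "dy": 0.008, "dz": 0, "wx": 0, "wy": 0, "wz": 0, "hand": 1}, {"dx": 0, "dy": 0.008, "dz": 0, "wx": 0, "wy": 0, "wz": 0, "hand": 1}, {"dx": 0, "dy": 0.008, "dz": 0, "wx": 0, "wy": 0, "wz": 0, "hand": 1}, {"dx": 0, "dy": 0.008, "dz": 0, "wx": 0, "wy": 0, "wz": 0, "hand": 1}]'

```text
time: 4.95
ee_pos: [0.5995, 0.0127, 0.123]
eef_rot: [180.0, -35.1, -4.0]
wrist_force: [-6.1, -0.9, 5.7]
gripper_width: 0.0222
gripper_force: 58.7
```

Run:
```python
from h import *
p,r=np.array([.5997,.0142,.1234]),[180,-35,-4]
go(p,r,p+[0,0,.06],r,"up"); go(p,r,p+[-.03,0,.08],r,"up2")
```

```text
up {'dx': 0.138, 'dy': 0.0, 'dz': -0.197, 'wx': 0.0, 'wy': 0.0, 'wz': 0.0}
up2 {'dx': 0.085, 'dy': 0.008, 'dz': -0.331, 'wx': 0.0, 'wy': 0.0, 'wz': 0.0}
```

drive_tool --targets '[{"dx": 0.02, "dy": 0, "dz": -0.03, "wx": 0, "wy": 0, "wz": 0, "hand": 1}, {"dx": 0.05, "dy": 0, "dz": -0.07, "wx": 0, "wy": 0, "wz": 0, "hand": 1}, {"dx": 0.08, "dy": 0, "dz": -0.115, "wx": 0, "wy": 0, "wz": 0, "hand": 1}, {"dx": 0.11, "dy": 0, "dz": -0.157, "wx": 0, "wy": 0, "wz": 0, "hand": 1}, {"dx": 0.138, "dy": 0, "dz": -0.197, "wx": 0, "wy": 0, "wz": 0, "hand": 1}, {"dx": 0.138, "dy": 0, "dz": -0.197, "wx": 0, "wy": 0, "wz": 0, "hand": 1}, {"dx": 0.138, "dy": 0, "dz": -0.197, "wx": 0, "wy": 0, "wz": 0, "hand": 1}, {"dx": 0.138, "dy": 0, "dz": -0.197, "wx": 0, "wy": 0, "wz": 0, "hand": 1}]'

```text
time: 5.95
ee_pos: [0.5988, 0.0129, 0.1818]
eef_rot: [180.0, -34.9, -4.0]
wrist_force: [-0.1, 0.2, -3.0]
gripper_width: 0.0224
gripper_force: 58.8
```

```bash
cat > lid.py <<'E'
from h import *
# lid plane & centre from scene camera, near given xy
def lid(n,c,zl,zh):
    s=snapshot(n); P=cloud(s); hsv=cv2.cvtColor(s["img"],cv2.COLOR_BGR2HSV).astype(int)
    m=(abs(hsv[...,0]-107)<12)&(hsv[...,1]>110)&(np.hypot(P[...,0]-c[0],P[...,1]-c[1])<.075)&(P[...,2]>zl)&(P[...,2]<zh)
    q=P[m]
    if len(q)<50: print(n,len(q)); return
    for _ in range(3):
        A=np.c_[q[:,:2],np.ones(len(q))]; k=np.linalg.lstsq(A,q[:,2],rcond=None)[0]; e=q[:,2]-A@k; q=q[abs(e)<max(.003,2*e.std())]
    print(n,len(q),"slope",k[:2].round(3),"mean",q.mean(0).round(4),"circ",np.round(cv2.minEnclosingCircle(q[:,:2].astype(np.float32))[0],4),np.ptp(q,axis=0).round(3))
E
python3 - <<'E'
from lid import *
st=read_state(); print(st["ee_pos"],st["eef_rot"],st["wrist_force"],st["gripper_width"])
lid("scene",(.591,.013),.14,.2); lid("top",(.591,.013),.14,.2)
E
```

```text
[0.59883308 0.01285247 0.18175019] [179.97993063 -34.94356287  -3.98364075] [-0.08023666  0.19257707 -2.97116065] 0.022427746565583453
scene 1172 slope [-0.003  0.001] mean [0.6012 0.0125 0.1665] circ [0.5915 0.0152] [0.115 0.111 0.01 ]
top 46 slope [-0.048  0.004] mean [ 0.6049 -0.0209  0.1679] circ [ 0.6123 -0.0057] [0.054 0.066 0.011]
```

Run:
```python
from h import *
p,r=np.array([.5992,.0127,.1830]),[180,-35,-4]
go(p,r,[.49,.06,.185],[180,-35,5],"A"); go(p,r,[.455,.20,.185],[180,-35,20],"B")
p,r=[.455,.20,.185],[180,-35,20]
go(p,r,[.4417,.3113,.10],[180,-35,30],"C");
```

```text
A {'dx': -0.363, 'dy': -0.158, 'dz': -0.264, 'wx': 0.06, 'wy': -0.0, 'wz': -0.086}
B {'dx': -0.51, 'dy': -0.707, 'dz': -0.367, 'wx': 0.16, 'wy': -0.0, 'wz': -0.229}
C {'dx': -0.111, 'dy': -0.437, 'dz': 0.337, 'wx': 0.067, 'wy': 0.0, 'wz': -0.095}
```

drive_tool --targets '[{"dx": -0.09, "dy": -0.03, "dz": -0.066, "wx": 0.015, "wy": 0, "wz": -0.0215, "hand": 1}, {"dx": -0.18, "dy": -0.07, "dz": -0.132, "wx": 0.03, "wy": 0, "wz": -0.043, "hand": 1}, {"dx": -0.27, "dy": -0.11, "dz": -0.198, "wx": 0.045, "wy": 0, "wz": -0.0645, "hand": 1}, {"dx": -0.36, "dy": -0.16, "dz": -0.264, "wx": 0.06, "wy": 0, "wz": -0.086, "hand": 1}, {"dx": -0.4, "dy": -0.29, "dz": -0.29, "wx": 0.085, "wy": 0, "wz": -0.122, "hand": 1}, {"dx": -0.44, "dy": -0.43, "dz": -0.316, "wx": 0.11, "wy": 0, "wz": -0.158, "hand": 1}, {"dx": -0.475, "dy": -0.57, "dz": -0.342, "wx": 0.135, "wy": 0, "wz": -0.193, "hand": 1}, {"dx": -0.51, "dy": -0.707, "dz": -0.367, "wx": 0.16, "wy": 0, "wz": -0.229, "hand": 1}, {"dx": -0.51, "dy": -0.707, "dz": -0.367, "wx": 0.16, "wy": 0, "wz": -0.229, "hand": 1}, {"dx": -0.51, "dy": -0.707, "dz": -0.367, "wx": 0.16, "wy": 0, "wz": -0.229, "hand": 1}, {"dx": -0.51, "dy": -0.707, "dz": -0.367, "wx": 0.16, "wy": 0, "wz": -0.229, "hand": 1}]'

```text
time: 7.42
ee_pos: [0.4553, 0.1993, 0.1846]
eef_rot: [179.9, -35.0, 20.0]
wrist_force: [0.2, 0.2, -3.6]
gripper_width: 0.0226
gripper_force: 59.7
```

drive_tool --targets '[{"dx": -0.03, "dy": -0.11, "dz": 0.085, "wx": 0.017, "wy": 0, "wz": -0.024, "hand": 1}, {"dx": -0.055, "dy": -0.22, "dz": 0.17, "wx": 0.034, "wy": 0, "wz": -0.048, "hand": 1}, {"dx": -0.08, "dy": -0.33, "dz": 0.25, "wx": 0.05, "wy": 0, "wz": -0.072, "hand": 1}, {"dx": -0.11, "dy": -0.437, "dz": 0.337, "wx": 0.067, "wy": 0, "wz": -0.095, "hand": 1}, {"dx": -0.11, "dy": -0.437, "dz": 0.337, "wx": 0.067, "wy": 0, "wz": -0.095, "hand": 1}, {"dx": -0.11, "dy": -0.437, "dz": 0.337, "wx": 0.067, "wy": 0, "wz": -0.095, "hand": 1}, {"dx": -0.11, "dy": -0.437, "dz": 0.337, "wx": 0.067, "wy": 0, "wz": -0.095, "hand": 1}, {"dx": -0.11, "dy": -0.437, "dz": 0.337, "wx": 0.067, "wy": 0, "wz": -0.095, "hand": 1}]'

```text
time: 8.43
ee_pos: [0.4426, 0.3111, 0.1007]
eef_rot: [179.9, -35.1, 30.0]
wrist_force: [0.9, -0.2, -3.5]
gripper_width: 0.0223
gripper_force: 59.9
```

Run:
```python
from lid import *
st=read_state(); print(st["ee_pos"],st["eef_rot"],st["joint_positions"])
lid("scene",(.434,.307),.07,.12); lid("top",(.434,.307),.07,.12)
```

```text
[0.44258231 0.31105123 0.10065624] [179.93704161 -35.10899603  29.98009568] [ 20.49294005  -6.47893788 131.68463136  15.35443402  20.72707914
  67.81297073]
scene 598 slope [-0.013  0.003] mean [0.4549 0.3122 0.0857] circ [0.438  0.3063] [0.109 0.109 0.011]
top 59 slope [-0.066 -0.005] mean [0.4646 0.28   0.0863] circ [0.4543 0.3011] [0.036 0.09  0.011]
```

drive_tool --targets '[{"dx": -0.02, "dy": 0, "dz": 0.028, "wx": 0, "wy": 0, "wz": 0, "hand": 1}, {"dx": -0.04, "dy": 0, "dz": 0.057, "wx": 0, "wy": 0, "wz": 0, "hand": 1}, {"dx": -0.06, "dy": 0, "dz": 0.086, "wx": 0, "wy": 0, "wz": 0, "hand": 1}, {"dx": -0.069, "dy": 0, "dz": 0.098, "wx": 0, "wy": 0, "wz": 0, "hand": 1}, {"dx": -0.073, "dy": 0, "dz": 0.104, "wx": 0, "wy": 0, "wz": 0, "hand": 1}, {"dx": -0.073, "dy": 0, "dz": 0.104, "wx": 0, "wy": 0, "wz": 0, "hand": 1}, {"dx": -0.073, "dy": 0, "dz": 0.104, "wx": 0, "wy": 0, "wz": 0, "hand": 1}]'

```text
time: 9.4
ee_pos: [0.4421, 0.3115, 0.0683]
eef_rot: [179.9, -35.1, 30.0]
wrist_force: [-0.8, -0.5, -4.1]
gripper_width: 0.0219
gripper_force: 60.0
```

drive_tool --targets '[{"dx": -0.0035, "dy": 0, "dz": 0.005, "wx": 0, "wy": 0, "wz": 0, "hand": 1}, {"dx": -0.007, "dy": 0, "dz": 0.01, "wx": 0, "wy": 0, "wz": 0, "hand": 1}, {"dx": -0.0085, "dy": 0, "dz": 0.012, "wx": 0, "wy": 0, "wz": 0, "hand": 1}, {"dx": -0.0085, "dy": 0, "dz": 0.012, "wx": 0, "wy": 0, "wz": 0, "hand": 1}, {"dx": -0.0085, "dy": 0, "dz": 0.012, "wx": 0, "wy": 0, "wz": 0, "hand": 1}]'

```text
time: 10.02
ee_pos: [0.4419, 0.3114, 0.0643]
eef_rot: [180.0, -35.0, 30.0]
wrist_force: [0.6, -0.5, -2.9]
gripper_width: 0.0221
gripper_force: 60.1
```

drive_tool --targets '[{"dx": -0.0023, "dy": 0, "dz": 0.0033, "wx": 0, "wy": 0, "wz": 0, "hand": 1}, {"dx": -0.0046, "dy": 0, "dz": 0.0066, "wx": 0, "wy": 0, "wz": 0, "hand": 1}, {"dx": -0.0046, "dy": 0, "dz": 0.0066, "wx": 0, "wy": 0, "wz": 0, "hand": 1}, {"dx": -0.0046, "dy": 0, "dz": 0.0066, "wx": 0, "wy": 0, "wz": 0, "hand": 1}]'

```text
time: 10.52
ee_pos: [0.4429, 0.3119, 0.064]
eef_rot: [179.9, -35.2, 30.1]
wrist_force: [-9.2, -5.2, 10.9]
gripper_width: 0.0227
gripper_force: 62.1
```

Run:
```python
from lid import *
lid("scene",(.434,.307),.04,.09); lid("top",(.434,.307),.04,.09)
```

```text
scene 566 slope [-0.022 -0.   ] mean [0.4578 0.3127 0.049 ] circ [0.439  0.3072] [0.109 0.111 0.011]
top 48
```

drive_tool --targets '[{"dx": 0.002, "dy": 0, "dz": -0.003, "wx": 0, "wy": 0, "wz": 0, "hand": 0.2}, {"dx": 0.002, "dy": 0, "dz": -0.003, "wx": 0, "wy": 0, "wz": 0, "hand": 0.2}, {"dx": 0.002, "dy": 0, "dz": -0.003, "wx": 0, "wy": 0, "wz": 0, "hand": 0.2}, {"dx": 0.002, "dy": 0, "dz": -0.003, "wx": 0, "wy": 0, "wz": 0, "hand": 0.2}, {"dx": 0, "dy": 0, "dz": -0.1, "wx": 0, "wy": 0, "wz": 0, "hand": 0.2}, {"dx": 0, "dy": 0, "dz": -0.25, "wx": 0, "wy": 0, "wz": 0, "hand": 0.2}, {"dx": 0, "dy": 0, "dz": -0.4, "wx": 0, "wy": 0, "wz": 0, "hand": 0.2}, {"dx": 0, "dy": 0, "dz": -0.6, "wx": 0, "wy": 0, "wz": 0, "hand": 0.2}, {"dx": 0, "dy": 0, "dz": -0.6, "wx": 0, "wy": 0, "wz": 0, "hand": 0.2}, {"dx": 0, "dy": 0, "dz": -0.6, "wx": 0, "wy": 0, "wz": 0, "hand": 0.2}]'

```text
time: 11.88
ee_pos: [0.3671, 0.2683, 0.1847]
eef_rot: [180.0, -35.0, 30.0]
wrist_force: [0.2, 0.8, -0.8]
gripper_width: 0.0684
gripper_force: 0.0
```

Run:
```python
from lid import *
lid("scene",(.434,.307),.04,.09); lid("top",(.434,.307),.04,.09)
st=read_state(); print(st["ee_pos"],st["eef_rot"],st["joint_positions"].round(1))
p,r=st["ee_pos"],st["eef_rot"]
go(p,r,[.47,.06,.27],[180,-35,-4],"v")
for n in ("scene",):
    s=snapshot(n); np.savez(n+"5.npz",**s); P=cloud(s)
    m=(np.hypot(P[...,0]-.59,P[...,1]-.014)<.025)&(P[...,2]>.03)&(P[...,2]<.12); hsv=cv2.cvtColor(s["img"],cv2.COLOR_BGR2HSV).astype(int)
    m&=(hsv[...,1]<80)&(hsv[...,2]>90); q=P[m]; print(len(q),q.mean(0),q.min(0),q.max(0)); t=q[(q[:,2]>.078)]; print(len(t),cv2.minEnclosingCircle(t[:,:2].astype(np.float32)))
    cv2.imwrite("pics/s5.png",cv2.resize(s["img"][140:290,190:400],None,fx=3,fy=3,interpolation=2))
```

```text
scene 664 slope [-0.009 -0.002] mean [0.4495 0.314  0.0491] circ [0.4381 0.3076] [0.114 0.111 0.011]
top 153 slope [ 0.04  -0.022] mean [0.4226 0.282  0.0497] circ [0.4333 0.3041] [0.098 0.099 0.014]
[0.36664301 0.2682004  0.18287193] [-179.97770868  -34.76412804   29.99374411] [ 17.8 -34.1 141.1  11.   39.4  71.4]
v {'dx': 0.151, 'dy': 0.928, 'dz': -0.32, 'wx': -0.226, 'wy': 0.003, 'wz': 0.324}
110 [0.59319561 0.01406477 0.06677508] [0.57980568 0.00578756 0.03047113] [0.60035003 0.02358617 0.08947976]
39 ((0.5899544954299927, 0.015453736297786236), 0.010650324635207653)
```

View pics/s5.png

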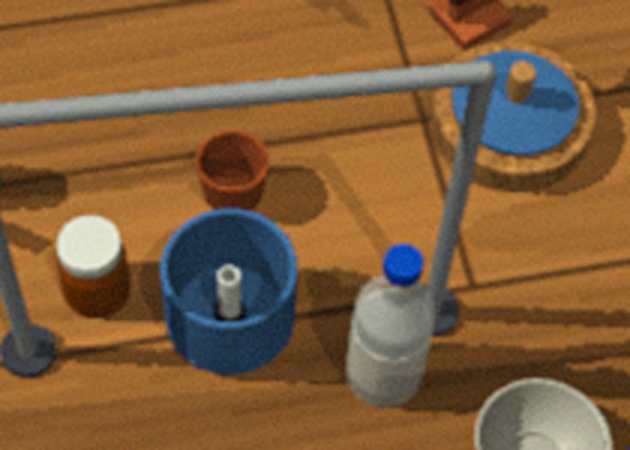

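The crop shows the lid centred on the cork with its knob up, and the vial mouth at (228,272) inside the open pot. Next, a wrist view of the vial from a standoff pose.

drive_tool --targets '[{"dx": 0.06, "dy": 0.2, "dz": -0.25, "wx": -0.04, "wy": 0, "wz": 0.06, "hand": 0}, {"dx": 0.15, "dy": 0.93, "dz": -0.32, "wx": -0.226, "wy": 0, "wz": 0.324, "hand": 0}, {"dx": 0.15, "dy": 0.93, "dz": -0.32, "wx": -0.226, "wy": 0, "wz": 0.324, "hand": 0}, {"dx": 0.15, "dy": 0.93, "dz": -0.32, "wx": -0.226, "wy": 0, "wz": 0.324, "hand": 0}, {"dx": 0.15, "dy": 0.93, "dz": -0.32, "wx": -0.226, "wy": 0, "wz": 0.324, "hand": 0}, {"dx": 0.15, "dy": 0.93, "dz": -0.32, "wx": -0.226, "wy": 0, "wz": 0.324, "hand": 0}, {"dx": 0.15, "dy": 0.93, "dz": -0.32, "wx": -0.226, "wy": 0, "wz": 0.324, "hand": 0}, {"dx": 0.15, "dy": 0.93, "dz": -0.32, "wx": -0.226, "wy": 0, "wz": 0.324, "hand": 0}, {"dx": 0.15, "dy": 0.93, "dz": -0.32, "wx": -0.226, "wy": 0, "wz": 0.324, "hand": 0}, {"dx": 0.15, "dy": 0.93, "dz": -0.32, "wx": -0.226, "wy": 0, "wz": 0.324, "hand": 0}]'

```text
time: 13.28
ee_pos: [0.4703, 0.0599, 0.2723]
eef_rot: [-180.0, -35.0, -3.9]
wrist_force: [0.5, -0.1, 0.5]
gripper_width: 0.0856
gripper_force: 0.0
```

Run:
```python
from h import *
st=read_state(); p,r=st["ee_pos"],st["eef_rot"]; print(p,r)
go(p,r,[.53,.018,.235],[180,-35,-4],"closer")
for n in ("wrist","top"):
    s=snapshot(n); np.savez(n+"6.npz",**s); P=cloud(s)
    hsv=cv2.cvtColor(s["img"],cv2.COLOR_BGR2HSV).astype(int)
    m=(np.hypot(P[...,0]-.59,P[...,1]-.014)<.022)&(P[...,2]>.03)&(P[...,2]<.12)&(hsv[...,1]<80)&(hsv[...,2]>90); q=P[m]; print(n,len(q),q.mean(0) if len(q) else 0)
    t=q[(q[:,2]>.078)]; print(len(t),len(t) and (t.mean(0),cv2.minEnclosingCircle(t[:,:2].astype(np.float32))))
    m=(np.hypot(P[...,0]-.59,P[...,1]-.014)<.07)&(P[...,2]>.093)&(P[...,2]<.108); q=P[m]; print("rim",len(q),len(q) and (cv2.minEnclosingCircle(q[:,:2].astype(np.float32)),np.median(q[:,2])))
```

```text
[0.47026527 0.05992434 0.27233628] [-179.95820063  -35.02773382   -3.92192921]
closer {'dx': 0.119, 'dy': 0.151, 'dz': 0.266, 'wx': -0.001, 'wy': -0.0, 'wz': 0.001}
wrist 532 [0.58366274 0.01521067 0.06851305]
201 (array([0.58587943, 0.01451347, 0.08394265]), ((0.5862329602241516, 0.014356213621795177), 0.00943687092512846))
rim 2436 (((0.5863335132598877, 0.014241497032344341), 0.056110646575689316), np.float64(0.10002673469682387))
top 31 [0.5900466  0.01080502 0.07009296]
16 (array([0.59087416, 0.01018879, 0.0861994 ]), ((0.5902143716812134, 0.010203652083873749), 0.009150569327175617))
rim 149 (((0.5899062156677246, 0.010535409674048424), 0.05596119537949562), np.float64(0.10099835658991219))
```

Run:
```python
from h import *
st=read_state(); p,r=[.4703,.0603,.2705],[180,-35,-4]
p1,r1=[.41,-.12,.29],[180,-15,10]
go(p,r,p1,r1,"a"); go(p1,r1,[.4397,-.2856,.224],[180,3,22.7],"b"); go([.4397,-.2856,.224],[180,3,22.7],[.4339,-.2880,.1038],[180,3,22.7],"c")
```

```text
a {'dx': -0.111, 'dy': 0.736, 'dz': -0.173, 'wx': 0.069, 'wy': -0.232, 'wz': -0.148}
b {'dx': -0.066, 'dy': 0.673, 'dz': 0.256, 'wx': 0.016, 'wy': -0.209, 'wz': -0.148}
c {'dx': 0.0, 'dy': -0.0, 'dz': 0.481, 'wx': 0.0, 'wy': 0.0, 'wz': 0.0}
```

drive_tool --targets '[{"dx": -0.11, "dy": 0.736, "dz": -0.173, "wx": 0.069, "wy": -0.232, "wz": -0.148, "hand": 0}, {"dx": -0.11, "dy": 0.736, "dz": -0.173, "wx": 0.069, "wy": -0.232, "wz": -0.148, "hand": 0}, {"dx": -0.11, "dy": 0.736, "dz": -0.173, "wx": 0.069, "wy": -0.232, "wz": -0.148, "hand": 0}, {"dx": -0.11, "dy": 0.736, "dz": -0.173, "wx": 0.069, "wy": -0.232, "wz": -0.148, "hand": 0}, {"dx": -0.11, "dy": 0.736, "dz": -0.173, "wx": 0.069, "wy": -0.232, "wz": -0.148, "hand": 0}, {"dx": -0.11, "dy": 0.736, "dz": -0.173, "wx": 0.069, "wy": -0.232, "wz": -0.148, "hand": 0}, {"dx": -0.11, "dy": 0.736, "dz": -0.173, "wx": 0.069, "wy": -0.232, "wz": -0.148, "hand": 0}]'

```text
time: 14.25
ee_pos: [0.4106, -0.1196, 0.2916]
eef_rot: [-180.0, -15.0, 10.1]
wrist_force: [-0.3, -0.3, -0.7]
gripper_width: 0.0857
gripper_force: 0.0
```

drive_tool --targets '[{"dx": -0.066, "dy": 0.673, "dz": 0.15, "wx": 0.016, "wy": -0.209, "wz": -0.148, "hand": 0.35}, {"dx": -0.066, "dy": 0.673, "dz": 0.15, "wx": 0.016, "wy": -0.209, "wz": -0.148, "hand": 0.35}, {"dx": -0.066, "dy": 0.673, "dz": 0.15, "wx": 0.016, "wy": -0.209, "wz": -0.148, "hand": 0.35}, {"dx": -0.066, "dy": 0.673, "dz": 0.15, "wx": 0.016, "wy": -0.209, "wz": -0.148, "hand": 0.35}, {"dx": -0.066, "dy": 0.673, "dz": 0.15, "wx": 0.016, "wy": -0.209, "wz": -0.148, "hand": 0.35}, {"dx": -0.066, "dy": 0.673, "dz": 0.256, "wx": 0.016, "wy": -0.209, "wz": -0.148, "hand": 0.35}, {"dx": -0.066, "dy": 0.673, "dz": 0.256, "wx": 0.016, "wy": -0.209, "wz": -0.148, "hand": 0.35}, {"dx": -0.066, "dy": 0.673, "dz": 0.256, "wx": 0.016, "wy": -0.209, "wz": -0.148, "hand": 0.35}, {"dx": -0.066, "dy": 0.673, "dz": 0.256, "wx": 0.016, "wy": -0.209, "wz": -0.148, "hand": 0.35}]'

```text
time: 15.38
ee_pos: [0.4407, -0.2864, 0.227]
eef_rot: [180.0, 3.0, 22.8]
wrist_force: [0.1, 0.1, -0.4]
gripper_width: 0.0553
gripper_force: 0.0
```

Run:
```python
from h import *
st=read_state(); p,r=st["ee_pos"],st["eef_rot"]; print(p,r,st["joint_positions"].round(1))
s=snapshot("wrist"); np.savez("wrist7.npz",**s); P=cloud(s); hsv=cv2.cvtColor(s["img"],cv2.COLOR_BGR2HSV).astype(int)
o=(hsv[...,0]<18)&(hsv[...,1]>150)&(P[...,2]>.095)&(P[...,2]<.165)&(np.hypot(P[...,0]-.436,P[...,1]+.287)<.05)
q=P[o]; c=q.mean(0); d=np.linalg.svd(q-c)[2][0]; print(len(q),c,d,q.min(0),q.max(0))
ys=rot(r).inv().apply(q-p); print("in tool: mean",ys.mean(0),ys.min(0),ys.max(0))
G=np.array([.4348,-.2876,.1228]); go(p,r,G+.019*rot([180,3,22.7]).apply([0,0,1]),[180,3,22.7],"c"); print(rot(r).inv().apply(G-p))
```

```text
[ 0.44071825 -0.28641179  0.22699232] [179.95935472   2.99497435  22.78147469] [-44.   -1.5 106.6  -2.9  76.   23.9]
833 [ 0.44034599 -0.28510925  0.13996942] [-0.62158673 -0.25494262 -0.74069845] [ 0.41296221 -0.30128459  0.10462103] [ 0.45616421 -0.27399764  0.15300744]
in tool: mean [ 0.00470773 -0.00140671  0.08689464] [-0.02117833 -0.00847848  0.07348645] [0.0200606  0.00558736 0.12364807]
c {'dx': -0.002, 'dy': -0.005, 'dz': 0.493, 'wx': 0.001, 'wy': -0.0, 'wz': 0.001}
[-0.0004647  -0.00127016  0.10435827]
```

drive_tool --targets '[{"dx": -0.002, "dy": -0.006, "dz": 0.15, "wx": 0, "wy": 0, "wz": 0, "hand": 0.35}, {"dx": -0.002, "dy": -0.006, "dz": 0.28, "wx": 0, "wy": 0, "wz": 0, "hand": 0.35}, {"dx": -0.002, "dy": -0.006, "dz": 0.38, "wx": 0, "wy": 0, "wz": 0, "hand": 0.35}, {"dx": -0.002, "dy": -0.006, "dz": 0.45, "wx": 0, "wy": 0, "wz": 0, "hand": 0.35}, {"dx": -0.002, "dy": -0.006, "dz": 0.485, "wx": 0, "wy": 0, "wz": 0, "hand": 0.35}, {"dx": -0.002, "dy": -0.006, "dz": 0.485, "wx": 0, "wy": 0, "wz": 0, "hand": 0.35}, {"dx": -0.002, "dy": -0.006, "dz": 0.485, "wx": 0, "wy": 0, "wz": 0, "hand": 0.35}]'

```text
time: 16.3
ee_pos: [0.4339, -0.2881, 0.1056]
eef_rot: [180.0, 3.0, 22.8]
wrist_force: [0.6, 0.7, -0.3]
gripper_width: 0.0556
gripper_force: 0.0
```

drive_tool --targets '[{"dx": 0, "dy": 0, "dz": 0, "wx": 0, "wy": 0, "wz": 0, "hand": 1}, {"dx": 0, "dy": 0, "dz": 0, "wx": 0, "wy": 0, "wz": 0, "hand": 1}, {"dx": 0, "dy": 0, "dz": 0, "wx": 0, "wy": 0, "wz": 0, "hand": 1}, {"dx": 0, "dy": 0, "dz": 0, "wx": 0, "wy": 0, "wz": 0, "hand": 1}, {"dx": 0, "dy": 0, "dz": 0, "wx": 0, "wy": 0, "wz": 0, "hand": 1}, {"dx": 0, "dy": 0, "dz": 0, "wx": 0, "wy": 0, "wz": 0, "hand": 1}, {"dx": 0, "dy": 0, "dz": 0, "wx": 0, "wy": 0, "wz": 0, "hand": 1}]'

```text
time: 17.18
ee_pos: [0.4337, -0.2878, 0.105]
eef_rot: [-180.0, 3.0, 22.8]
wrist_force: [0.8, 0.2, 4.4]
gripper_width: 0.0134
gripper_force: 58.9
```

I tilted the hand the wrong way: with the rod vertical it would lean only 31°. I'll open, re-tilt about the grasp point and grip again.

Run:
```python
from h import *
p,r=np.array([.4337,-.2878,.105]),[180,3,22.8]
G=p-.019*rot(r).apply([0,0,1]); r1=[180,-4,22.8]; p1=G+.019*rot(r1).apply([0,0,1]); go(p,r,p1,r1,"tilt")
d=np.array([np.sin(.6)*np.cos(np.radians(22.6)),np.sin(.6)*np.sin(np.radians(22.6)),np.cos(.6)])
go(p1,r1,p1+.1*d,r1,"pull");
```

```text
tilt {'dx': 0.009, 'dy': -0.0, 'dz': -0.001, 'wx': 0.0, 'wy': 0.081, 'wz': 0.0}
pull {'dx': 0.248, 'dy': 0.001, 'dz': -0.314, 'wx': 0.0, 'wy': 0.0, 'wz': 0.0}
```

drive_tool --targets '[{"dx": 0, "dy": 0, "dz": 0, "wx": 0, "wy": 0, "wz": 0, "hand": 0.6}, {"dx": 0, "dy": 0, "dz": 0, "wx": 0, "wy": 0, "wz": 0, "hand": 0.6}, {"dx": 0, "dy": 0, "dz": 0, "wx": 0, "wy": 0, "wz": 0, "hand": 0.6}]'

```text
time: 17.55
ee_pos: [0.433, -0.2872, 0.1041]
eef_rot: [-179.9, 3.1, 22.8]
wrist_force: [-0.9, -0.5, -0.1]
gripper_width: 0.0345
gripper_force: 0.0
```

drive_tool --targets '[{"dx": 0.009, "dy": 0, "dz": 0, "wx": 0, "wy": 0.081, "wz": 0, "hand": 0.6}, {"dx": 0.009, "dy": 0, "dz": 0, "wx": 0, "wy": 0.081, "wz": 0, "hand": 0.6}, {"dx": 0.009, "dy": 0, "dz": 0, "wx": 0, "wy": 0.081, "wz": 0, "hand": 0.6}, {"dx": 0.009, "dy": 0, "dz": 0, "wx": 0, "wy": 0.081, "wz": 0, "hand": 1}, {"dx": 0.009, "dy": 0, "dz": 0, "wx": 0, "wy": 0.081, "wz": 0, "hand": 1}, {"dx": 0.009, "dy": 0, "dz": 0, "wx": 0, "wy": 0.081, "wz": 0, "hand": 1}, {"dx": 0.009, "dy": 0, "dz": 0, "wx": 0, "wy": 0.081, "wz": 0, "hand": 1}, {"dx": 0.009, "dy": 0, "dz": 0, "wx": 0, "wy": 0.081, "wz": 0, "hand": 1}, {"dx": 0.009, "dy": 0, "dz": 0, "wx": 0, "wy": 0.081, "wz": 0, "hand": 1}]'

```text
time: 18.68
ee_pos: [0.4356, -0.2867, 0.1047]
eef_rot: [-179.9, -3.9, 22.8]
wrist_force: [1.1, 0.2, 2.1]
gripper_width: 0.0132
gripper_force: 59.2
```

drive_tool --targets '[{"dx": 0.02, "dy": 0, "dz": -0.025, "wx": 0, "wy": 0, "wz": 0, "hand": 1}, {"dx": 0.06, "dy": 0, "dz": -0.076, "wx": 0, "wy": 0, "wz": 0, "hand": 1}, {"dx": 0.1, "dy": 0, "dz": -0.127, "wx": 0, "wy": 0, "wz": 0, "hand": 1}, {"dx": 0.15, "dy": 0, "dz": -0.19, "wx": 0, "wy": 0, "wz": 0, "hand": 1}, {"dx": 0.2, "dy": 0, "dz": -0.253, "wx": 0, "wy": 0, "wz": 0, "hand": 1}, {"dx": 0.248, "dy": 0, "dz": -0.314, "wx": 0, "wy": 0, "wz": 0, "hand": 1}, {"dx": 0.248, "dy": 0, "dz": -0.414, "wx": 0, "wy": 0, "wz": 0, "hand": 1}, {"dx": 0.248, "dy": 0, "dz": -0.414, "wx": 0, "wy": 0, "wz": 0, "hand": 1}, {"dx": 0.248, "dy": 0, "dz": -0.414, "wx": 0, "wy": 0, "wz": 0, "hand": 1}]'

```text
time: 19.8
ee_pos: [0.4858, -0.2652, 0.2112]
eef_rot: [-179.9, -3.9, 22.8]
wrist_force: [-0.7, -0.1, -1.5]
gripper_width: 0.0133
gripper_force: 59.1
```

Run:
```python
from h import *
st=read_state(); p,r=st["ee_pos"],st["eef_rot"]; print(p,r,st["joint_positions"].round(1),st["wrist_force"])
# tip in tool coords, nominal: grip 118ish mm above tip
T=rot(r)
for n in("scene","top","wrist"):
    s=snapshot(n); P=cloud(s); hsv=cv2.cvtColor(s["img"],cv2.COLOR_BGR2HSV).astype(int)
    L=T.inv().apply(np.nan_to_num(P.reshape(-1,3),nan=9)-p).reshape(P.shape)
    m=(abs(L[...,1])<.025)&(L[...,2]>0.005)&(L[...,2]<.16)&(abs(L[...,0])<.12)&(P[...,2]>.1)
    q=L[m]; print(n,len(q)); 
    if len(q)>20:
        c=q.mean(0); d=np.linalg.svd(q-c)[2][0]; d*=np.sign(d[2]); t=(q-c)@d; print(c,d,np.degrees(np.arctan2(d[0],d[2])),"end",c+d*t.max(),q.min(0),q.max(0))
```

```text
[ 0.48575585 -0.26516283  0.2111843 ] [-179.85539246   -3.88619975   22.75006549] [-42.1   0.9 106.    3.8  71.6  24.1] [-0.69300115 -0.05987186 -1.51385651]
scene 1
top 6
wrist 108
[-0.05727198 -0.00173758  0.04785616] [-0.61173455 -0.00520622  0.79104597] -37.71562893275983 end [-0.07737794 -0.00190869  0.07385558] [-0.07770691 -0.00556065  0.02457444] [-0.03968933  0.00213469  0.07359006]
```

Run:
```python
from h import *
tip=np.array([-.074,-.0015,.0735]); rv=[180,-38.1,-4]
def tcp(t): return np.array(t)-rot(rv).apply(tip)
p,r=[.4858,-.2652,.2115],[180,-3.9,22.8]
pm=[.42,-.13,.26]; rm=[180,-22,9]
p2=tcp([.50,.010,.125]); p3=tcp([.5888,.0133,.115]); print(p2,p3)
go(p,r,pm,rm,"m"); go(pm,rm,p2,rv,"2"); go(p2,rv,p3,rv,"3")
print(rot(rm).apply(tip)+pm)
```

```text
[0.51274504 0.00760512 0.22850038] [0.60154504 0.01090512 0.21850038]
m {'dx': -0.02, 'dy': -0.601, 'dz': -0.196, 'wx': -0.036, 'wy': 0.21, 'wz': 0.157}
2 {'dx': 0.372, 'dy': -0.486, 'dz': 0.286, 'wx': -0.076, 'wy': 0.187, 'wz': 0.131}
3 {'dx': 0.253, 'dy': -0.038, 'dz': 0.25, 'wx': 0.0, 'wy': 0.0, 'wz': 0.0}
[ 0.37919307 -0.13494449  0.1641311 ]
```

drive_tool --targets '[{"dx": -0.02, "dy": -0.2, "dz": -0.15, "wx": -0.01, "wy": 0.07, "wz": 0.05, "hand": 1}, {"dx": -0.02, "dy": -0.4, "dz": -0.196, "wx": -0.024, "wy": 0.14, "wz": 0.104, "hand": 1}, {"dx": -0.02, "dy": -0.6, "dz": -0.196, "wx": -0.036, "wy": 0.21, "wz": 0.157, "hand": 1}, {"dx": -0.02, "dy": -0.6, "dz": -0.196, "wx": -0.036, "wy": 0.21, "wz": 0.157, "hand": 1}, {"dx": -0.02, "dy": -0.6, "dz": -0.196, "wx": -0.036, "wy": 0.21, "wz": 0.157, "hand": 1}, {"dx": -0.02, "dy": -0.6, "dz": -0.196, "wx": -0.036, "wy": 0.21, "wz": 0.157, "hand": 1}]'

```text
time: 20.7
ee_pos: [0.421, -0.1315, 0.261]
eef_rot: [-179.9, -22.0, 8.9]
wrist_force: [-0.6, -0.4, 0.1]
gripper_width: 0.0137
gripper_force: 59.1
```

drive_tool --targets '[{"dx": 0.12, "dy": -0.16, "dz": 0.095, "wx": -0.025, "wy": 0.062, "wz": 0.043, "hand": 1}, {"dx": 0.248, "dy": -0.324, "dz": 0.19, "wx": -0.05, "wy": 0.124, "wz": 0.087, "hand": 1}, {"dx": 0.372, "dy": -0.486, "dz": 0.286, "wx": -0.076, "wy": 0.187, "wz": 0.131, "hand": 1}, {"dx": 0.372, "dy": -0.486, "dz": 0.286, "wx": -0.076, "wy": 0.187, "wz": 0.131, "hand": 1}, {"dx": 0.372, "dy": -0.486, "dz": 0.286, "wx": -0.076, "wy": 0.187, "wz": 0.131, "hand": 1}, {"dx": 0.372, "dy": -0.486, "dz": 0.286, "wx": -0.076, "wy": 0.187, "wz": 0.131, "hand": 1}, {"dx": 0.372, "dy": -0.486, "dz": 0.286, "wx": -0.076, "wy": 0.187, "wz": 0.131, "hand": 1}]'

```text
time: 21.58
ee_pos: [0.5134, 0.0054, 0.2302]
eef_rot: [-179.9, -38.2, -4.2]
wrist_force: [0.6, -0.1, -1.2]
gripper_width: 0.0134
gripper_force: 59.1
```

```bash
cat > tip.py <<'E'
from h import *
def meas(views=("scene","wrist","top"),c=(.5,.01),rad=.04,zl=.105,save=None):
    for n in views:
        s=snapshot(n); P=cloud(s); hsv=cv2.cvtColor(s["img"],cv2.COLOR_BGR2HSV).astype(int)
        if save and n in save: cv2.imwrite(save[n],s["img"])
        z=P[...,2]; m=(np.hypot(P[...,0]-c[0],P[...,1]-c[1])<rad)&(z>zl)&(z<.195)&(hsv[...,1]<90)&(hsv[...,2]>40)
        q=P[m]
        if len(q)>8:
            k=np.polyfit(q[:,2],q[:,:2],1); print(n,"steel",len(q),"min z",q[:,2].min().round(4),"mean",q.mean(0).round(4),"dxy/dz",k[0].round(3),"at z=.12",(k[0]*.12+k[1]).round(4))
        else: print(n,len(q))
E
python3 - <<'E'
from tip import *
st=read_state(); p,r=st["ee_pos"],st["eef_rot"]; print(p,r,st["joint_positions"].round(1))
meas()
E
```

```text
[0.51335764 0.00540457 0.2301773 ] [-179.90813349  -38.19990475   -4.2285683 ] [-15.7 -27.1 132.7  11.9  37.3  71.4]
scene steel 36 min z 0.1287 mean [0.5066 0.007  0.1576] dxy/dz [ 0.014 -0.006] at z=.12 [0.5061 0.0072]
wrist steel 76 min z 0.1352 mean [0.4974 0.0077 0.1602] dxy/dz [-0.004 -0.001] at z=.12 [0.4975 0.0078]
top 0
```

Run:
```python
from h import *
p,r=np.array([.5134,.0054,.2302]),[180,-38.2,-4.2]
go(p,r,p+[.0861,.0078,-.0117],[180,-38.2,-4.2])
```

```text
{'dx': 0.239, 'dy': -0.056, 'dz': 0.248, 'wx': 0.0, 'wy': 0.0, 'wz': 0.0}
```

drive_tool --targets '[{"dx": 0.06, "dy": -0.014, "dz": 0.062, "wx": 0, "wy": 0, "wz": 0, "hand": 1}, {"dx": 0.12, "dy": -0.028, "dz": 0.124, "wx": 0, "wy": 0, "wz": 0, "hand": 1}, {"dx": 0.18, "dy": -0.042, "dz": 0.186, "wx": 0, "wy": 0, "wz": 0, "hand": 1}, {"dx": 0.22, "dy": -0.052, "dz": 0.228, "wx": 0, "wy": 0, "wz": 0, "hand": 1}, {"dx": 0.239, "dy": -0.056, "dz": 0.248, "wx": 0, "wy": 0, "wz": 0, "hand": 1}, {"dx": 0.239, "dy": -0.056, "dz": 0.248, "wx": 0, "wy": 0, "wz": 0, "hand": 1}, {"dx": 0.239, "dy": -0.056, "dz": 0.248, "wx": 0, "wy": 0, "wz": 0, "hand": 1}, {"dx": 0.239, "dy": -0.056, "dz": 0.248, "wx": 0, "wy": 0, "wz": 0, "hand": 1}]'

```text
time: 22.72
ee_pos: [0.5987, 0.0151, 0.2178]
eef_rot: [-179.9, -38.2, -4.1]
wrist_force: [-0.5, -0.3, -0.3]
gripper_width: 0.0131
gripper_force: 59.2
```

Run:
```python
from tip import *
st=read_state(); p,r=st["ee_pos"],st["eef_rot"]; print(p,r,st["joint_positions"].round(1),st["wrist_force"])
meas(("scene","wrist"),c=(.588,.0135),rad=.025,save={"scene":"pics/s8f.png","wrist":"pics/w8f.png"})
a=cv2.resize(cv2.imread("pics/s8f.png")[175:275,230:300],None,fx=5.5,fy=5.5,interpolation=2); b=cv2.imread("pics/w8f.png")[60:335,160:400]
b=cv2.resize(b,None,fx=550/275,fy=550/275)
cv2.imwrite("pics/sw8.png",np.hstack([a[:550,:320],b])[:, :800])
```

```text
[0.59871517 0.01513046 0.21781492] [-179.89121496  -38.1690457    -4.07723799] [-11.4 -10.7 122.    9.   31.1  76.5] [-0.53129507 -0.33798745 -0.30546581]
scene steel 52 min z 0.1117 mean [0.5918 0.017  0.1542] dxy/dz [0.008 0.008] at z=.12 [0.5916 0.0167]
wrist steel 97 min z 0.1162 mean [0.583  0.0173 0.1444] dxy/dz [-0.007 -0.006] at z=.12 [0.5832 0.0175]
```

View pics/sw8.png

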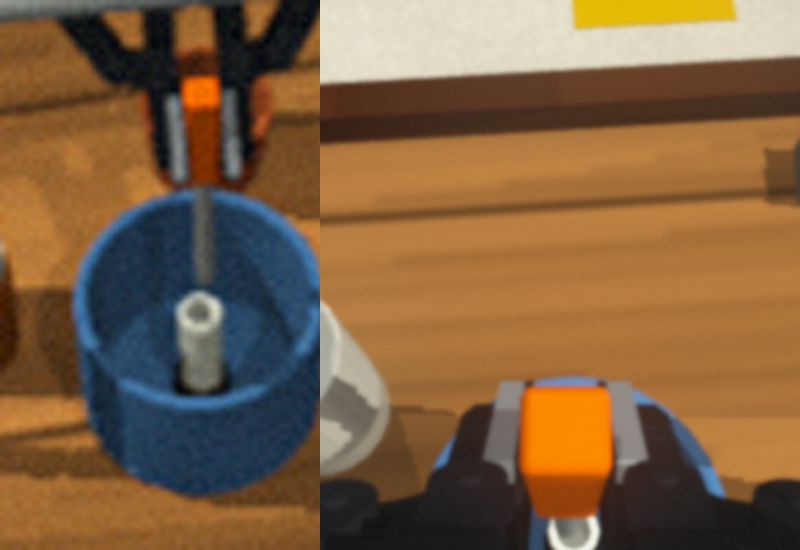

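The crop shows the steel tip at (204,281) and the vial mouth at (200,308), so the tip is slightly to +y. I'll refine the vial centre with a pot-rim fit in the same cameras.

Run:
```python
from h import *
from scipy.optimize import least_squares
for n in("scene5","wrist6","top6"):
    s=np.load(n+".npz"); P=cloud(s)
    m=(np.hypot(P[...,0]-.588,P[...,1]-.014)<.064)&(P[...,2]>.095)&(P[...,2]<.106); q=P[m]
    d=lambda c:np.hypot(q[:,0]-c[0],q[:,1]-c[1])
    f=least_squares(lambda c:d(c)-.053,[.588,.014],loss="soft_l1",f_scale=.003); print(n,len(q),"rim centre",f.x,"r",d(f.x).mean().round(4),cv2.minEnclosingCircle(q[:,:2].astype(np.float32)))
s=np.load("scene5.npz"); h=420; f=h/2/np.tan(np.radians(s["vfov"])/2); c,M=cam(s)
def back(u,v,z):
    d=M.T@np.array([(u-s["cx"])/f,(v-s["cy"])/f,1]); return c+d*(z-c[2])/d[2]
print(back(200.5/5.5+229.5,308.5/5.5+174.5,.085),"tip",[back(204.5/5.5+229.5,281/5.5+174.5,z) for z in(.112,.115)])
```

```text
scene5 359 rim centre [0.59092735 0.01488145] r 0.0527 ((0.5897916555404663, 0.01607672870159149), 0.05782599747180939)
wrist6 2263 rim centre [0.58550495 0.01455146] r 0.0525 ((0.5863335132598877, 0.014241497032344341), 0.056110646575689316)
top6 133 rim centre [0.5902741  0.01038744] r 0.053 ((0.5900092124938965, 0.010307724587619305), 0.05581576004624367)
[0.58794692 0.01430766 0.085     ] tip [array([0.58938184, 0.01616195, 0.112     ]), array([0.59105118, 0.01589947, 0.115     ])]
```

Run:
```python
from h import *
p,r=np.array([.5987,.0151,.2178]),[180,-38.2,-4.1]
go(p,r,p+[.0005,-.0023,0],[180,-38.2,-4.1]);go(p,r,p+[.0005,-.0023,-.022],[180,-38.2,-4.1]);go(p,r,p+[0,0,-.01],[180,-38.2,-4.1])
```

```text
{'dx': 0.002, 'dy': 0.009, 'dz': 0.002, 'wx': 0.0, 'wy': 0.0, 'wz': 0.0}
 {'dx': -0.052, 'dy': 0.009, 'dz': 0.071, 'wx': 0.0, 'wy': 0.0, 'wz': 0.0}
 {'dx': -0.025, 'dy': -0.0, 'dz': 0.031, 'wx': 0.0, 'wy': 0.0, 'wz': 0.0}
```

drive_tool --targets '[{"dx": 0.002, "dy": 0.009, "dz": 0.002, "wx": 0, "wy": 0, "wz": 0, "hand": 1}, {"dx": -0.016, "dy": 0.009, "dz": 0.025, "wx": 0, "wy": 0, "wz": 0, "hand": 1}, {"dx": -0.034, "dy": 0.009, "dz": 0.048, "wx": 0, "wy": 0, "wz": 0, "hand": 1}, {"dx": -0.047, "dy": 0.009, "dz": 0.064, "wx": 0, "wy": 0, "wz": 0, "hand": 1}, {"dx": -0.052, "dy": 0.009, "dz": 0.071, "wx": 0, "wy": 0, "wz": 0, "hand": 1}, {"dx": -0.052, "dy": 0.009, "dz": 0.071, "wx": 0, "wy": 0, "wz": 0, "hand": 1}, {"dx": -0.052, "dy": 0.009, "dz": 0.071, "wx": 0, "wy": 0, "wz": 0, "hand": 1}, {"dx": -0.052, "dy": 0.009, "dz": 0.071, "wx": 0, "wy": 0, "wz": 0, "hand": 1}]'

```text
time: 23.82
ee_pos: [0.5998, 0.0129, 0.196]
eef_rot: [-179.9, -38.2, -4.1]
wrist_force: [-0.3, -0.3, -0.4]
gripper_width: 0.0131
gripper_force: 59.2
```

Run:
```python
from tip import *
st=read_state(); p,r=st["ee_pos"],st["eef_rot"]; print(p,r,st["joint_positions"].round(1),st["wrist_force"])
meas(("scene","wrist","scene","wrist"),c=(.588,.0135),rad=.025,save={"scene":"pics/s9f.png","wrist":"pics/w9f.png"})
a=cv2.resize(cv2.imread("pics/s9f.png")[190:270,240:300],None,fx=7,fy=7,interpolation=2)
cv2.imwrite("pics/sw9.png",a)
```

```text
[0.59977895 0.01292097 0.19601604] [-179.89568443  -38.18539961   -4.06152292] [-11.7  -8.6 122.7  10.1  28.3  75.1] [-0.29816745 -0.32565081 -0.4373306 ]
scene steel 48 min z 0.1054 mean [0.593  0.0145 0.1389] dxy/dz [ 0.006 -0.008] at z=.12 [0.5929 0.0147]
wrist steel 81 min z 0.1059 mean [0.5839 0.0148 0.129 ] dxy/dz [-0.028 -0.027] at z=.12 [0.5841 0.0151]
scene steel 44 min z 0.1096 mean [0.5927 0.0145 0.1411] dxy/dz [-0.     0.003] at z=.12 [0.5927 0.0144]
wrist steel 79 min z 0.105 mean [0.5838 0.0149 0.1286] dxy/dz [-0.029 -0.024] at z=.12 [0.584  0.0151]
```

View pics/sw9.png

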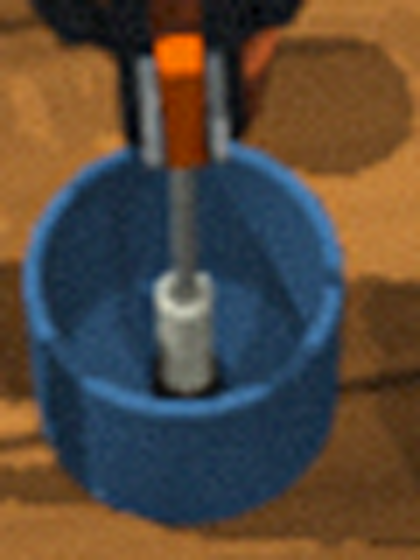

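The tip (184,293) sits centred over the vial mouth (185,290), and the depth fits agree to within 1 mm. I'll descend slowly.

drive_tool --targets '[{"dx": -0.0124, "dy": 0, "dz": 0.0157, "wx": 0, "wy": 0, "wz": 0, "hand": 1}, {"dx": -0.0248, "dy": 0, "dz": 0.0314, "wx": 0, "wy": 0, "wz": 0, "hand": 1}, {"dx": -0.0372, "dy": 0, "dz": 0.0471, "wx": 0, "wy": 0, "wz": 0, "hand": 1}, {"dx": -0.0495, "dy": 0, "dz": 0.063, "wx": 0, "wy": 0, "wz": 0, "hand": 1}, {"dx": -0.0495, "dy": 0, "dz": 0.063, "wx": 0, "wy": 0, "wz": 0, "hand": 1}, {"dx": -0.0495, "dy": 0, "dz": 0.063, "wx": 0, "wy": 0, "wz": 0, "hand": 1}]'

```text
time: 24.78
ee_pos: [0.5997, 0.0129, 0.1757]
eef_rot: [-179.9, -38.2, -4.1]
wrist_force: [0.1, 0.1, -0.4]
gripper_width: 0.013
gripper_force: 59.2
```

drive_tool --targets '[{"dx": -0.0124, "dy": 0, "dz": 0.0157, "wx": 0, "wy": 0, "wz": 0, "hand": 1}, {"dx": -0.0248, "dy": 0, "dz": 0.0314, "wx": 0, "wy": 0, "wz": 0, "hand": 1}, {"dx": -0.0372, "dy": 0, "dz": 0.0471, "wx": 0, "wy": 0, "wz": 0, "hand": 1}, {"dx": -0.0495, "dy": 0, "dz": 0.063, "wx": 0, "wy": 0, "wz": 0, "hand": 1}, {"dx": -0.062, "dy": 0, "dz": 0.0787, "wx": 0, "wy": 0, "wz": 0, "hand": 1}, {"dx": -0.0742, "dy": 0, "dz": 0.0943, "wx": 0, "wy": 0, "wz": 0, "hand": 1}, {"dx": -0.0816, "dy": 0, "dz": 0.1038, "wx": 0, "wy": 0, "wz": 0, "hand": 1}, {"dx": -0.0816, "dy": 0, "dz": 0.1038, "wx": 0, "wy": 0, "wz": 0, "hand": 1}, {"dx": -0.0816, "dy": 0, "dz": 0.1038, "wx": 0, "wy": 0, "wz": 0, "hand": 1}]'

```text
time: 25.9
ee_pos: [0.5998, 0.013, 0.1429]
eef_rot: [-179.9, -38.2, -4.1]
wrist_force: [0.0, -0.3, -0.5]
gripper_width: 0.0135
gripper_force: 59.2
```

Tip is now at about 38 mm. I'll feel for the floor in 1.5 mm steps.

drive_tool --targets '[{"dx": -0.0037, "dy": 0, "dz": 0.0047, "wx": 0, "wy": 0, "wz": 0, "hand": 1}, {"dx": -0.0074, "dy": 0, "dz": 0.0094, "wx": 0, "wy": 0, "wz": 0, "hand": 1}, {"dx": -0.0111, "dy": 0, "dz": 0.0141, "wx": 0, "wy": 0, "wz": 0, "hand": 1}, {"dx": -0.0136, "dy": 0, "dz": 0.0173, "wx": 0, "wy": 0, "wz": 0, "hand": 1}, {"dx": -0.0136, "dy": 0, "dz": 0.0173, "wx": 0, "wy": 0, "wz": 0, "hand": 1}, {"dx": -0.0136, "dy": 0, "dz": 0.0173, "wx": 0, "wy": 0, "wz": 0, "hand": 1}]'

```text
time: 26.65
ee_pos: [0.5996, 0.013, 0.1372]
eef_rot: [-179.9, -38.2, -4.1]
wrist_force: [0.6, 0.4, -0.9]
gripper_width: 0.0133
gripper_force: 59.2
```

drive_tool --targets '[{"dx": -0.0025, "dy": 0, "dz": 0.0031, "wx": 0, "wy": 0, "wz": 0, "hand": 1}, {"dx": -0.005, "dy": 0, "dz": 0.0063, "wx": 0, "wy": 0, "wz": 0, "hand": 1}, {"dx": -0.0062, "dy": 0, "dz": 0.0078, "wx": 0, "wy": 0, "wz": 0, "hand": 1}, {"dx": -0.0062, "dy": 0, "dz": 0.0078, "wx": 0, "wy": 0, "wz": 0, "hand": 1}, {"dx": -0.0062, "dy": 0, "dz": 0.0078, "wx": 0, "wy": 0, "wz": 0, "hand": 1}]'

```text
time: 27.28
ee_pos: [0.6, 0.013, 0.1352]
eef_rot: [-179.9, -38.2, -4.1]
wrist_force: [-3.1, 1.2, 4.3]
gripper_width: 0.0129
gripper_force: 59.6
```

drive_tool --targets '[{"dx": -0.0012, "dy": 0, "dz": 0.0016, "wx": 0, "wy": 0, "wz": 0, "hand": 1}, {"dx": -0.0012, "dy": 0, "dz": 0.0016, "wx": 0, "wy": 0, "wz": 0, "hand": 1}, {"dx": -0.0012, "dy": 0, "dz": 0.0016, "wx": 0, "wy": 0, "wz": 0, "hand": 1}]'

```text
time: 27.65
ee_pos: [0.6002, 0.013, 0.1352]
eef_rot: [-179.9, -38.3, -4.1]
wrist_force: [-3.1, 0.5, 8.5]
gripper_width: 0.013
gripper_force: 60.1
```

Run:
```python
from h import *
s=snapshot("scene"); P=cloud(s); hsv=cv2.cvtColor(s["img"],cv2.COLOR_BGR2HSV).astype(int)
m=(np.hypot(P[...,0]-.59,P[...,1]-.014)<.025)&(hsv[...,0]<20)&(hsv[...,1]>150)&(P[...,2]>.1); q=P[m]; print(len(q),q[:,2].min(),q[:,2].max())
```

```text
113 0.12170951025049488 0.20079343030264948
```

drive_tool --targets '[{"dx": 0, "dy": 0, "dz": 0, "wx": 0, "wy": 0, "wz": 0, "hand": 0.85}, {"dx": 0, "dy": 0, "dz": 0, "wx": 0, "wy": 0, "wz": 0, "hand": 0.6}, {"dx": 0, "dy": 0, "dz": 0, "wx": 0, "wy": 0, "wz": 0, "hand": 0.4}, {"dx": 0, "dy": 0, "dz": 0, "wx": 0, "wy": 0, "wz": 0, "hand": 0.3}, {"dx": 0, "dy": 0, "dz": 0, "wx": 0, "wy": 0, "wz": 0, "hand": 0.3}, {"dx": 0, "dy": 0, "dz": -0.06, "wx": 0, "wy": 0, "wz": 0, "hand": 0.3}, {"dx": 0, "dy": 0, "dz": -0.15, "wx": 0, "wy": 0, "wz": 0, "hand": 0.3}, {"dx": 0, "dy": 0, "dz": -0.3, "wx": 0, "wy": 0, "wz": 0, "hand": 0.3}, {"dx": 0, "dy": 0, "dz": -0.45, "wx": 0, "wy": 0, "wz": 0, "hand": 0.3}, {"dx": 0, "dy": 0, "dz": -0.6, "wx": 0, "wy": 0, "wz": 0, "hand": 0.3}, {"dx": 0, "dy": 0, "dz": -0.6, "wx": 0, "wy": 0, "wz": 0, "hand": 0.3}, {"dx": 0, "dy": 0, "dz": -0.6, "wx": 0, "wy": 0, "wz": 0, "hand": 0.3}, {"dx": 0, "dy": 0, "dz": -0.6, "wx": 0, "wy": 0, "wz": 0, "hand": 0.3}]'

```text
time: 29.32
ee_pos: [0.5069, 0.0194, 0.2502]
eef_rot: [-179.8, -38.0, -4.1]
wrist_force: [1.0, -1.1, -0.1]
gripper_width: 0.0598
gripper_force: 0.0
```

Run:
```python
from lid import *
s=snapshot("scene"); P=cloud(s); hsv=cv2.cvtColor(s["img"],cv2.COLOR_BGR2HSV).astype(int)
m=(np.hypot(P[...,0]-.59,P[...,1]-.014)<.025)&(hsv[...,0]<20)&(hsv[...,1]>150)&(P[...,2]>.1); q=P[m]; print(len(q),q.min(0),q.max(0),np.polyfit(q[:,2],q[:,:2],1)[0])
lid("scene",(.434,.307),.04,.09); print(read_state()["wrist_force"],read_state()["ee_pos"])
```

```text
88 [0.58548733 0.00855272 0.12301214] [0.5998658  0.02146059 0.18286067] [-0.07827526  0.02477003]
scene 670 slope [-0.007  0.004] mean [0.4489 0.3141 0.0494] circ [0.4385 0.3055] [0.115 0.111 0.011]
[-0.31238902 -0.32882103  0.45432169] [0.50694917 0.01937775 0.25046805]
```

The handle spans z = 0.12–0.18 m, so the rod is on the vial floor and near vertical. The lid is level on the mat, so I'll hand in.

```bash
python3 -c "
from bench import sign_off; print(sign_off())"
```

```text
the job is handed in; nothing more can be done
None
```

The job is handed in after about 29 s: in the last check the lid lay level, knob up, near the middle of the cork stand, the rod stood near-vertical on the vial floor, and the gripper had let go and backed clear; no verdict came back.

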